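# Stack the consumables tins on the ratchet lift and raise it four clicks

### The arm

A 7-joint arm with a two-finger parallel gripper is mounted at the origin on a cart in front of the work surface, level with it; the furniture and walls round the work are solid. World frame = base frame: x ahead of the robot, y to its left, z up, the work surface at z = 0. Lengths are in mm, angles in rad, forces in N, time in s.
With the tool pointing down it reaches from about 425 to 875 mm from the base axis. Payload 9.9 kg.
Tool frame: the origin (TCP) lies midway between the tips of the shut fingers; the grasp point (between the pads) lies 19 mm behind it; z points along the fingers, x is the direction in which the jaws open and shut, and the axes are right-handed (so a half turn about z gives the same grasp; the last joint's range is limited). The gripper opens to 85 mm and grips with 20 to 120 N. Pads are 22 mm wide; open, the fingers measure 114 mm over their backs; the gripper's body (76 mm by 85 mm) begins 54 mm behind the grasp point. The pads swing forward as they close: fully open they stand 13 mm farther back than shut.
Start: joints at [-1.24, 0.576, 0.025, 1.437, -0.015, 1.129, -0.057], TCP at [272.023, 617.764, 231.289] pointing down, gripper open.
Joint ranges: [-2.76, 2.76], [-0.34, 2.15], [-1.52, 1.57], [0.19, 2.46], [-1.09, 4.23], [0.17, 1.99], [-2.82, 2.82]. Speed limits (rad/s): [2.22, 2.22, 3.01, 3.01, 3.14, 3.14, 3.14].

### API

Orientations are given as a unit quaternion [w, x, y, z].
In Python, from bench import * gives the robot as it stands.
- The arm moves only by the tool step_arm, never from a script. Its argument "deltas" is a list of rows, each a list of 5 numbers: the shift along the tool's x, y, z in cm, then the turn about the tool's z in degrees, then the closure, from 0 (fully open) to 1 (shut). A call has 1 to 12 rows; each row shifts and turns the pose as measured when the row begins, along the tool's axes as they then stand; what a row does not reach is not made up. A row lasts 1/8 s, in which the tool goes at most 62.5 mm and 10.7 degrees, less where a joint would pass 70% of its speed; a pose out of reach is approached as far as the arm can. A call is refused whole if a number of a shift passes 6.25 or a number of a turn 10.7, either way. A call with a gripper value outside its range is refused whole. The fingers move at their own pace and stop on an object; the grip force is fixed at half the most. Time passes only in rows, so rows that do not move let the fingers close. It gives the time, the measured TCP pose, the force and the opening at its end, in the units of the state.
- read_state(): the state, without advancing time (a new reading comes with each control period).
- read_camera(name): name is "scene" or "top"; returns the picture (384x512x3 uint8, red, green, blue); there is no depth.
- camera_info(name): a dict with "camera_matrix" (3x3 intrinsics, pixels), "world_from_camera" (4x4, takes a point from camera to world coordinates). Camera axes: x right, y down, z forward; pixel columns grow to the right and rows downward; lengths in mm; the calibration is good to about 2 mm. A picture is of the moment at which its call begins. camera_info takes no time and is no camera call.
- job_done(): hands the job in, once; it reports no verdict.
The state is a dict: "t": time; "joint_positions": joint angles; "qd": joint speeds; "joint_torque": joint torques, N m; "ee_pos": TCP position; "tool_rot": TCP orientation; "wrist_force": force on the tool from outside, world axes, zero at the start; "wrist_torque": the same for the moment, N m; "width": finger opening in mm.
Only numpy, scipy, OpenCV 4.12 (cv2) and the standard library are available. Lean on these libraries where they do the work, as an engineer would, in place of code of your own. Each camera call takes 0.05 s, during which the arm holds its last target.

### The job

Stack the closed yellow tin squarely on the blue tin that stands on the lift tray, and the red tin squarely on the yellow one, all three long sides in line. Then push the lift's upright red lever handle counter-clockwise (seen from above) until you have felt four clicks, not a fifth, and finish while still holding the handle there: the lever has no lock and springs back when let go. Leave the other things on the table where they are.

Things in the scene. Friction and masses are not known exactly. Their poses are not given: they have to be found in the camera images.
- tray_top (a point): Centre of the upper face of the lift's aluminium tray, 98 x 76 mm, 40 mm above the table when down. Its z is up, its x is the long way of the tray (pointing to the back of the lift). The tray rises 5 mm per click of the lever.
- blue_tin_center (a point): Centre of the closed blue tin with bare metal lid, 84 x 54 x 32 mm (x, y, z), solid and shut, 0.11 to 0.23 kg. It already stands loose on the tray, long side (x) along the tray's x to within a few degrees.
- yellow_tin_center (a point): Centre of the closed yellow tin with bare metal lid, same size: 84 mm along its x, 54 mm along its y, 32 mm high; stands on the table left of the lift. Grasp it across the 54 mm.
- red_tin_center (a point): Centre of the closed red tin with bare metal lid, same size and axes as the yellow one; stands on the table left of the lift.
- pivot (a point): Point on the vertical axis of the lever, at the height of the lever arm (66 mm above the table), over the round green gear case at the right of the lift. The x axis points to the back of the lift, y to its left, as for the tray. The lever turns counter-clockwise seen from above.
- lever (a joint): Lever angle, rad. 0 = at rest on its stop; grows counter-clockwise from above, the handle swinging from front-left to front-right. Clicks at 0.1, 0.3, 0.5, 0.7 (fifth: 0.9): the push needed at the handle swells to 7 to 11 N just before a click and falls to 1 to 4 N just after; notches at 0.2, 0.4, 0.6, 0.8. End stop 1.35. A spring pushes it back to 0 from everywhere; nothing locks it.
- handle_grip (a point): Point on the axis of the lever's upright round red handle, 138 mm above the table and 24 mm below the handle's top. The red handle is 20 mm thick, from 78 to 162 mm above the table, 110 mm from the pivot axis.
- lever_handle: The same upright red handle, a sleeve that turns freely on its pin; its origin is on its axis, 70 mm above the table, at the lever arm.
- tape_measure: Yellow tape measure standing on edge, 69 mm high, a loose bystander left of the lift.
- v_block: Grey steel V-block, 45 x 60 x 36 mm, a loose bystander at the right, near the table's edge. Further left, 0.3 m ahead and 0.57 m left of the robot, a welding helmet hangs on a fixed thin stand, 0.33 m high: an arm that starts beside it should draw in towards its base before swinging past.

How it is judged (in metres and radians):
On the way, in this order (a step that is already met when the one before it is completed fails the run):
1. the yellow tin stands released and square on the blue tin, the lever still at rest (horizontal distance between yellow_tin_center and blue_tin_center below 0.009 m and angle between the x axis of yellow_tin_center and the x axis of blue_tin_center, either way round below 0.14 rad and z of yellow_tin_center in the frame of blue_tin_center between 0.028 and 0.035 m and contact force between the fingers and anything else below 0.1 N and value of joint lever below 0.08 rad), for 0.2 s.
2. the red tin stands released and square on the yellow tin, the lever still at rest (horizontal distance between red_tin_center and yellow_tin_center below 0.009 m and angle between the x axis of red_tin_center and the x axis of yellow_tin_center, either way round below 0.14 rad and z of red_tin_center in the frame of yellow_tin_center between 0.028 and 0.035 m and contact force between the fingers and anything else below 0.1 N and value of joint lever below 0.08 rad), for 0.2 s.
3. the lever has been advanced to the fourth click (value of joint lever above 0.72 rad), for 0.2 s.
At the end, for the whole second after the job is handed in: The fingers still hold the lever handle (contact over 0.5 N) with the lever in the fourth notch (0.72 to 0.88 rad), the tray raised, and on it the column blue, yellow, red from the bottom, each tin within 9 mm and 0.14 rad (8 degrees) of the one below, flat (value of joint lever between 0.72 and 0.88 rad and contact force between the fingers and lever_handle above 0.5 N and horizontal distance between blue_tin_center and tray_top below 0.018 m and horizontal distance between yellow_tin_center and blue_tin_center below 0.009 m and horizontal distance between red_tin_center and yellow_tin_center below 0.009 m and angle between the x axis of yellow_tin_center and the x axis of blue_tin_center, either way round below 0.14 rad and angle between the x axis of red_tin_center and the x axis of yellow_tin_center, either way round below 0.14 rad and z of blue_tin_center in the frame of tray_top above 0.012 m and z of yellow_tin_center in the frame of blue_tin_center above 0.028 m and z of red_tin_center in the frame of yellow_tin_center above 0.028 m and height (world z) of tray_top above 0.055 m and angle between red_tin_center's own z axis and vertical below 0.1 rad); the arm keeps its last pose, push and grip.
It fails at once if the lever goes over the fifth click (value of joint lever above 0.92 rad).
It fails at once if a bystander is moved by more than 30 mm (distance of any of tape_measure, v_block from where it was at the start of the episode above 0.03 m).
It also fails if it takes over 72 s, if anything falls off the work surface, if the arm or the gripper's body presses on something with over 40 N, if the wrist force passes 120 N, or if a joint passes its speed limit or range.

## Working session

There is one attempt and no reset: what is moved stays moved. The work goes in short steps, Python scripts to look and compute and a tool call to move; the robot and the scene stay as the last step left them, time stands still between calls to the robot, and variables do not carry over. Pictures are saved under pics/ and viewed, and the job is handed in when it is done.

Besides the shell and the picture viewer there is one more tool, called after "Request:" by a JSON object that holds its "op" and its "data". step_arm: Moves the arm, as the interface text tells. Its arguments: {"type":"object","properties":{"deltas":{"type":"array"}},"required":["deltas"]}

```bash
mkdir -p pics; ls; python3 - <<'E'
from bench import *
import cv2,numpy as np
s=read_state();print(s)
for n in("scene","top"):
    cv2.imwrite(f"pics/{n}0.png",read_camera(n)[:,:,::-1]); i=camera_info(n);print(n,np.round(i["camera_matrix"],2).tolist(),np.round(i["world_from_camera"],4).tolist())
E
```

```text
pics
{'t': 0.0, 'joint_positions': array([-1.23978816,  0.57653434,  0.02480918,  1.43795078, -0.01502244,
        1.12900603, -0.0564624 ]), 'qd': array([-3.82470693e-04, -1.30688604e-03,  7.06538033e-04,  4.77785340e-05,
        1.04926335e-03, -4.62808853e-04, -5.95784874e-04]), 'joint_torque': array([ 5.31572380e-05, -7.65737629e+01,  2.24994108e+00, -2.85968542e+01,
        1.51072821e-02,  1.30863817e-02,  4.39030453e-05]), 'ee_pos': array([271.81258476, 617.32965893, 230.42527947]), 'tool_rot': array([ 4.89638050e-04,  8.37535148e-01,  5.46382779e-01, -7.03977155e-04]), 'wrist_force': array([ 1.26256729, -0.00576688, -0.05271717]), 'wrist_torque': array([-0.00419153,  0.04695984,  0.00490263]), 'width': 85.32713493928752}
scene [[474.26, 0.0, 251.14], [0.0, 474.26, 185.71], [0.0, 0.0, 1.0]] [[0.8865, -0.3377, 0.3162, 90.6925], [-0.4625, -0.6646, 0.5869, -586.3416], [0.012, -0.6666, -0.7454, 1031.0549], [0.0, 0.0, 0.0, 1.0]]
top [[357.55, 0.0, 255.07], [0.0, 357.55, 191.74], [0.0, 0.0, 1.0]] [[-0.0701, -0.9714, 0.2267, 302.3413], [-0.9975, 0.0681, -0.0168, 114.924], [0.0009, -0.2273, -0.9738, 922.1936], [0.0, 0.0, 0.0, 1.0]]
```

View pics/scene0.png

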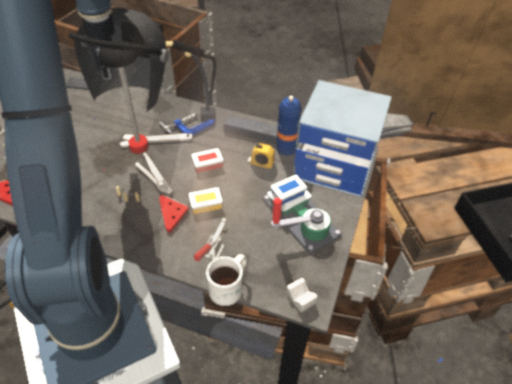

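View pics/top0.png

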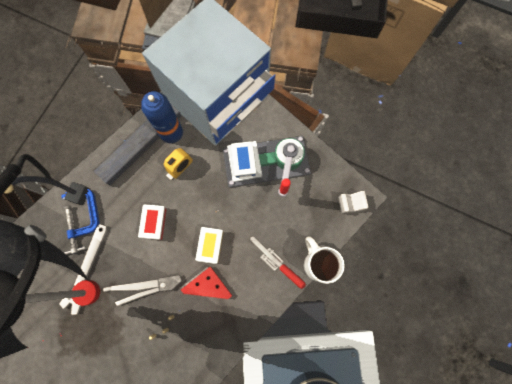

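The top view shows the red tin at (151,222), the yellow tin at (209,245), blue on the tray at (244,160), the gear case and pivot at (290,150), and the handle at about (285,186). Next I'll enlarge it.

```bash
python3 - <<'E'
import cv2
a=cv2.imread("pics/top0.png")[130:270,130:320]
cv2.imwrite("pics/topc.png",cv2.resize(a,(760,560),interpolation=cv2.INTER_CUBIC))
a=cv2.imread("pics/scene0.png")[140:250,180:340]
cv2.imwrite("pics/scenec.png",cv2.resize(a,(800,550),interpolation=cv2.INTER_CUBIC))
E
```

```text
(no output)
```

View pics/topc.png

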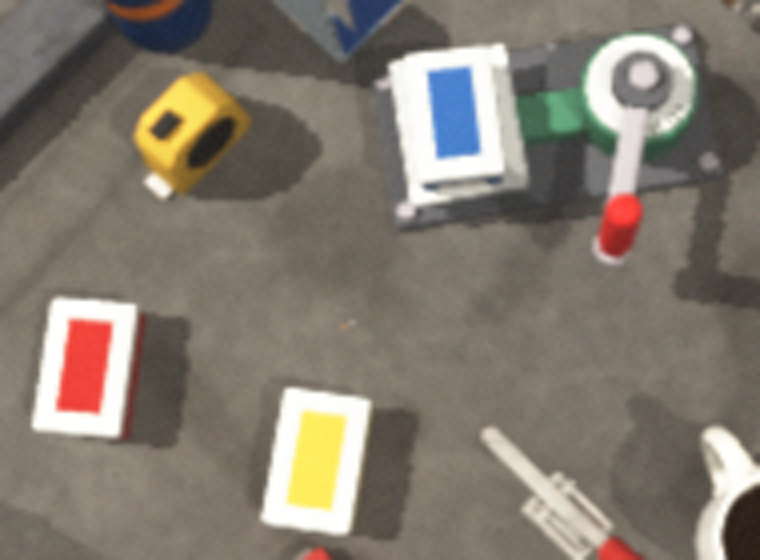

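View pics/scenec.png

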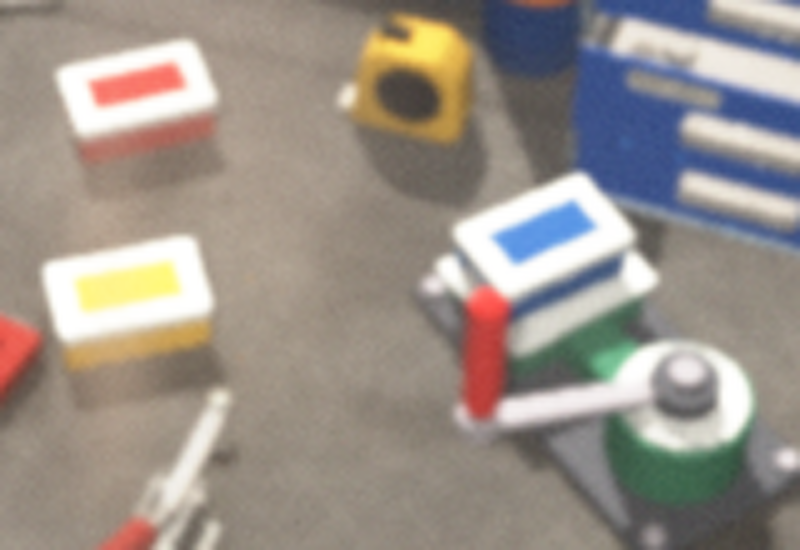

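```bash
cat > h.py <<'E'
import numpy as np,cv2
from bench import *
def ray(n,uv):
    i=camera_info(n);K=np.array(i["camera_matrix"]);T=np.array(i["world_from_camera"])
    uv=np.atleast_2d(uv).astype(float);d=np.c_[uv,np.ones(len(uv))]@np.linalg.inv(K).T@T[:3,:3].T
    return T[:3,3],d
def unproj(n,uv,z):
    o,d=ray(n,uv);return o+d*((z-o[2])/d[:,2])[:,None]
def proj(n,p):
    i=camera_info(n);K=np.array(i["camera_matrix"]);T=np.linalg.inv(np.array(i["world_from_camera"]))
    c=np.atleast_2d(p)@T[:3,:3].T+T[:3,3];c=c@K.T;return c[:,:2]/c[:,2:]
def hue(im,lo,hi,roi,smin=110,vmin=60):
    h=cv2.cvtColor(im,cv2.COLOR_RGB2HSV);x0,x1,y0,y1=roi
    H=h[...,0];m=((H>=lo)&(H<=hi)) if lo<hi else ((H>=lo)|(H<=hi))
    m=m&(h[...,1]>smin)&(h[...,2]>vmin);o=np.zeros_like(m);o[y0:y1,x0:x1]=m[y0:y1,x0:x1];return o
def fit(n,mask,z):
    k,l,st,_=cv2.connectedComponentsWithStats(mask.astype(np.uint8))
    if k<2:return None
    b=1+np.argmax(st[1:,4]);ys,xs=np.where(l==b)
    P=unproj(n,np.c_[xs,ys],z)[:,:2];c=P.mean(0);w,v=np.linalg.eigh(np.cov((P-c).T))
    a=v[:,1];a=a*np.sign(a[0]);r=cv2.minAreaRect(P.astype(np.float32))
    return np.round(c,1),round(float(np.degrees(np.arctan2(a[1],a[0]))),2),len(xs),np.round(np.sqrt(12*w),1),np.round(r[0],1)
E
python3 - <<'E'
from h import *
for n,R in(("top",dict(y=(190,232,225,268),r=(135,168,200,242),b=(225,265,140,180))),("scene",dict(y=(180,225,180,208),r=(190,226,145,162),b=(268,312,170,200)))):
    im=cv2.imread(f"pics/{n}0.png")[:,:,::-1].copy()
    print(n,"y",fit(n,hue(im,20,35,R['y']),32)); print("r",fit(n,hue(im,170,8,R['r']),32)); print("b",fit(n,hue(im,100,125,R['b'],120,90),72))
    roi=(270,300,170,200) if n=="top" else (268,285,195,226)
    m=hue(im,170,8,roi,150);ys,xs=np.where(m);print("handle px",xs.min(),xs.max(),ys.min(),ys.max(),xs.mean(),ys.mean())
    for y in range(ys.min(),ys.max()+1): print(y,xs[ys==y].min(),xs[ys==y].max(),end="; ")
    print()
E
```

```text
top y (array([383.5, 223.4]), -12.28, 251, array([26.9, 56.7]), array([383.6, 223.5]))
r (array([452.5, 366.1]), -8.46, 249, array([27.4, 57.5]), array([452.6, 365.9]))
b (array([589.5, 124.3]), 1.7, 212, array([25.4, 55. ]), array([589.8, 124.4]))
handle px 280 289 179 193 284.5 185.52727272727273
179 284 288; 180 283 289; 181 282 289; 182 281 289; 183 281 289; 184 281 289; 185 281 289; 186 281 288; 187 280 288; 188 280 287; 189 280 287; 190 280 287; 191 281 286; 192 281 285; 193 283 284; 
scene y (array([383.1, 221.5]), -13.25, 86, array([17.4, 50.9]), array([382.4, 221.1]))
r (array([450.9, 363.8]), -7.37, 75, array([18.8, 50.3]), array([450.7, 363.9]))
b (array([651.3, 140.8]), -58.84, 125, array([32. , 43.2]), array([646.5, 140.3]))
handle px 274 280 199 222 276.59558823529414 209.93382352941177
199 276 278; 200 275 280; 201 274 280; 202 274 280; 203 274 280; 204 274 280; 205 275 279; 206 274 279; 207 274 279; 208 274 279; 209 274 279; 210 274 279; 211 274 279; 212 274 279; 213 274 279; 214 274 279; 215 274 279; 216 274 279; 217 274 279; 218 274 279; 219 274 278; 220 274 278; 221 274 277; 222 275 276;
```

```bash
cat >> h.py <<'E'
from scipy.optimize import minimize
def cyl(n,x,y,r,z0,z1,S=8):
    t=np.linspace(0,2*np.pi,40);p=np.concatenate([np.c_[x+r*np.cos(t),y+r*np.sin(t),0*t+z] for z in(z0,z1)])
    q=cv2.convexHull((proj(n,p)*S).astype(np.float32));return q/S
def handle(ims,rois,x0):
    ms={}
    for n in ims:
        m=hue(ims[n],170,8,rois[n],150);ms[n]=cv2.GaussianBlur(m.astype(np.float32),(0,0),1)
    def c(p,only=None):
        s=0
        for n in ms:
            if only and n!=only: continue
            im=np.zeros((384*4,512*4),np.uint8);cv2.fillPoly(im,[np.round((cyl(n,p[0],p[1],10,78,162).reshape(-1,2)+.5)*4).astype(np.int32)],255)
            im=cv2.GaussianBlur(cv2.resize(im,(512,384),interpolation=cv2.INTER_AREA)/255.,(0,0),1)
            s+=((im-ms[n])**2).sum()
        return s
    for o in [None]+list(ms):
        r=minimize(lambda p:c(p,o),x0,method="Nelder-Mead",options=dict(xatol=.2,fatol=.05,initial_simplex=np.array(x0)+np.array([[0,0],[10,0],[0,10]])));print("handle",o,np.round(r.x,1),round(r.fun,2))
E
python3 - <<'E'
from h import *
ims={n:cv2.imread(f"pics/{n}0.png")[:,:,::-1].copy() for n in("top","scene")}
print("guess",unproj("top",[[284.5,186]],120))
handle(ims,dict(top=(270,300,170,200),scene=(268,285,195,226)),unproj("top",[[284.5,186]],120)[0,:2])
print(fit("scene",hue(ims["scene"],100,125,(275,306,178,195),120,90),72))
print("cap",unproj("top",[[290.5,148.5]],80),proj("top",[[589,124,72],[589,124,40]]))
E
```

```text
guess [[497.89840474  32.26098038 120.        ]]
handle None [497.8  33.4] 44.14
handle top [497.8  33.1] 8.29
handle scene [496.4  30.2] 35.55
(array([587.6, 122.1]), 3.03, 96, array([19.3, 49.5]), array([587.6, 122. ]))
cap [[602.45746371   4.69981048  80.        ]] [[243.1037879  157.84886618]
 [243.49672959 161.80658431]]
```

```bash
python3 - <<'E'
from h import *
tcp=np.array([272,617,231]);print(proj("scene",[tcp,[300,570,0],[300,570,330],tcp+[0,0,150],[300,570,200]]),proj("top",[tcp,[300,570,0],[300,570,330]]))
c=lambda x,y:(130+x/4,130+y/4)
s=unproj("top",[c(405,210),c(710,160),c(682,35)],10);print(s,np.degrees(np.arctan2(*(s[1]-s[0])[:2])),np.degrees(np.arctan2((s[2]-s[1])[1],(s[2]-s[1])[0])))
# tray edges
t=unproj("top",[c(400,205),c(525,190),c(378,85)],40);print(t)
R=np.array([0,.8375,.5464,0]);w,x,y,z=R
print("toolx",[x*x-y*y,2*x*y],"tooly",[2*x*y,y*y-x*x])
E
python3 - <<'E'
import cv2
a=cv2.imread("pics/scene0.png")[0:220,0:260]
cv2.imwrite("pics/sl.png",cv2.resize(a,None,fx=2.7,fy=2.7,interpolation=cv2.INTER_CUBIC))
E
```

```text
[[109.7635618   71.43379471]
 [137.82217516 138.1002772 ]
 [117.31025892  46.54845377]
 [ 97.78238782  23.2042904 ]
 [126.2736567   86.55521867]] [[-16.33073463 311.72612202]
 [ 72.42079028 289.31413093]
 [-30.64240385 297.29762797]]
[[543.99334092 160.08972401  10.        ]
 [564.10914078 -43.94933335  10.        ]
 [653.3565262  -34.12537685  10.        ]] 174.36951940241872 6.281576329667787
[[539.55830654 161.60384288  40.        ]
 [543.87763198  81.34745472  40.        ]
 [621.16565814 171.50546919  40.        ]]
toolx [np.float64(0.40285329000000003), np.float64(0.91522)] tooly [np.float64(0.91522), np.float64(-0.40285329000000003)]
```

View pics/sl.png

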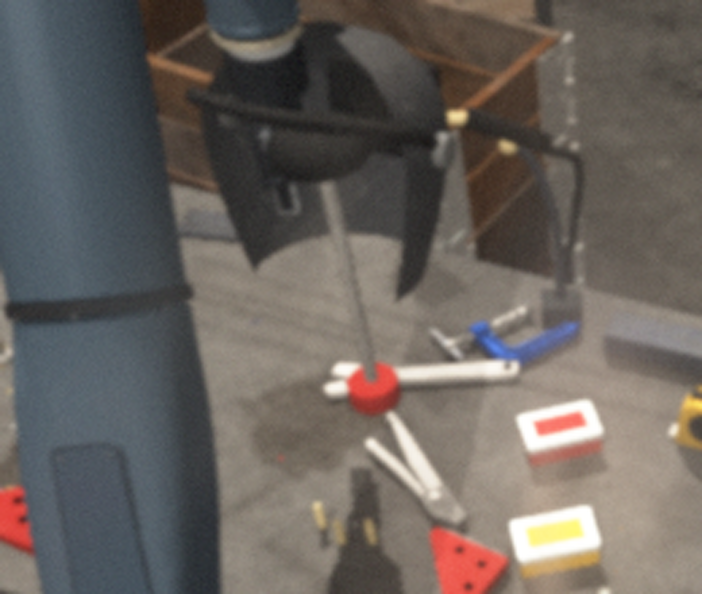

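```bash
python3 - <<'E'
import cv2,numpy as np
a=cv2.imread("pics/scene0.png")[0:120,55:190]
a=cv2.resize(a,None,fx=5,fy=5,interpolation=cv2.INTER_CUBIC)
a=(255*(a/255.)**.45).astype(np.uint8)
cv2.imwrite("pics/hel.png",a)
E
```

```text
(no output)
```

View pics/hel.png

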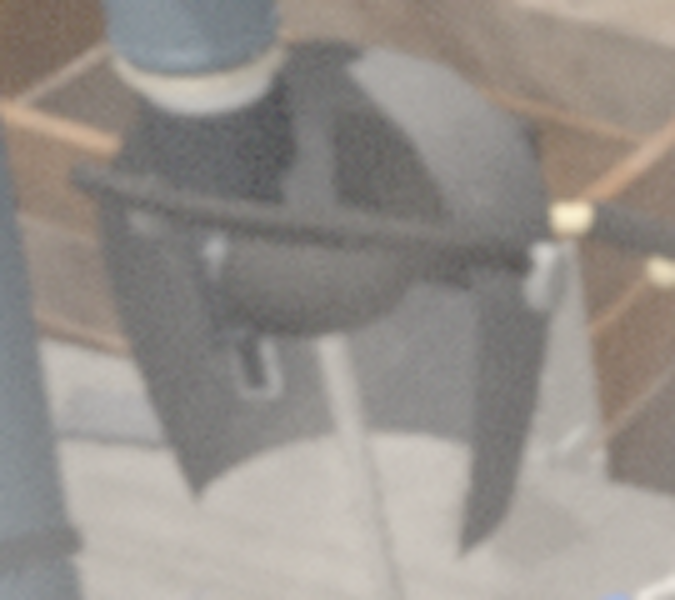

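Request:
{"op": "step_arm", "data": {"deltas": [[-0.6, -0.2, 0, 0, 0], [-0.8, -0.2, 0, 0, 0]]}}

```text
t: 0.35
ee_pos: [262.1, 605.3, 229.6]
tool_rot: [0.001, 0.838, 0.546, -0.001]
wrist_force: [-0.1, -0.2, 0.6]
width: 85.3
```

Request:
{"op": "step_arm", "data": {"deltas": [[-1.5, -0.3, 0, 0, 0], [-1.5, -0.3, 0, 0, 0], [-1.5, 0, 0, 0, 0]]}}

```text
t: 0.72
ee_pos: [236.4, 564.3, 229.4]
tool_rot: [0.001, 0.837, 0.547, -0.002]
wrist_force: [-0.0, 0.4, 0.0]
width: 85.7
```

Request:
{"op": "step_arm", "data": {"deltas": [[-2.5, 0, 0, 0, 0], [-3, 0, 0, 0, 0], [-3, 0, 0, 0, 0], [-3, 0, 0, 0, 0]]}}

```text
t: 1.23
ee_pos: [187.3, 454.4, 229.7]
tool_rot: [0.001, 0.837, 0.547, -0.002]
wrist_force: [-0.2, 0.4, 0.0]
width: 85.5
```

```bash
cat >> h.py <<'E'
from scipy.spatial.transform import Rotation as Ro
def to(x,y,z,yaw):
    """deltas (cm) in current tool axes to TCP (x,y,z), tool-x azimuth yaw deg (mod 180); first col if constant orientation"""
    s=read_state();w=s["tool_rot"];R=Ro.from_quat([w[1],w[2],w[3],w[0]]).as_matrix()
    cur=np.degrees(np.arctan2(R[1,0],R[0,0]));d=(yaw-cur+90)%180-90
    dd=R.T@(np.array([x,y,z])-s["ee_pos"])/10
    print("t",round(s["t"],2),"pos",np.round(s["ee_pos"],1),"yaw",round(cur,2),"delta cm",np.round(dd,2),"turn",round(-d,2),"F",np.round(s["wrist_force"],1),"w",round(s["width"],1),"q",np.round(s["joint_positions"],2), "tilt",np.round(R[:2,2],4))
E
python3 -c "
from h import *
to(383.3,222.4,230,77.5)"
```

```text
t 1.23 pos [187.3 454.4 229.7] yaw 66.32 delta cm [-1.337e+01  2.727e+01  2.000e-02] turn -11.18 F [-0.2  0.4  0. ] w 85.5 q [-1.29  0.31  0.01  1.91 -0.01  0.93 -0.11] tilt [-0.0018 -0.0032]
```

Request:
{"op": "step_arm", "data": {"deltas": [[-3, 1, 0, 0, 0]]}}

```text
t: 1.35
ee_pos: [183.2, 421.6, 229.9]
tool_rot: [0.001, 0.837, 0.548, -0.002]
wrist_force: [-0.5, -0.2, 0.6]
width: 85.6
```

```bash
python3 -c "
from h import *
to(383.3,222.4,230,77.5)"
```

```text
t 1.35 pos [183.2 421.6 229.9] yaw 66.4 delta cm [-1.025e+01  2.631e+01  1.000e-02] turn -11.1 F [-0.5 -0.2  0.6] w 85.6 q [-1.27  0.26  0.01  1.98 -0.01  0.9  -0.1 ] tilt [-0.002  -0.0029]
```

Request:
{"op": "step_arm", "data": {"deltas": [[-1.3, 3.3, 0, 0, 0], [-1.4, 3.8, 0, 0, 0], [-1.4, 3.8, 0, 0, 0], [-1.4, 3.8, 0, 0, 0], [-1.4, 3.8, 0, 0, 0], [-1.4, 3.8, 0, 0, 0], [-1.2, 3, 0, -6, 0], [0, 0, 0, -5, 0]]}}

```text
t: 2.35
ee_pos: [378.5, 222.8, 231.5]
tool_rot: [-0.0, 0.778, 0.628, 0.0]
wrist_force: [0.4, 0.3, 0.9]
width: 84.9
```

```bash
python3 -c "
from h import *
to(383.3,222.4,60,77.5)"
```

```text
t 2.35 pos [378.5 222.8 231.5] yaw 77.84 delta cm [ 0.05  0.48 17.15] turn 0.34 F [0.4 0.3 0.9] w 84.9 q [-0.74  0.23  0.13  2.03 -0.04  0.89  0.77] tilt [-0.0001  0.0005]
```

Request:
{"op": "step_arm", "data": {"deltas": [[0.03, 0.3, 4.5, 0.3, 0], [0, 0.15, 5, 0, 0], [0, 0, 5, 0, 0], [0, 0, 2.5, 0, 0], [0, 0, 0, 0, 0]]}}

```text
t: 2.98
ee_pos: [383.1, 222.3, 59.4]
tool_rot: [-0.0, 0.78, 0.626, 0.003]
wrist_force: [0.0, -0.3, 0.2]
width: 85.4
```

```bash
python3 - <<'E'
from h import *
to(383.3,222.4,1,77.5)
for n in("scene","top"):
    a=read_camera(n)[:,:,::-1]
    a=a[130:260,140:300] if n=="scene" else a[180:290,140:290]
    cv2.imwrite(f"pics/{n}1.png",cv2.resize(a,None,fx=5,fy=5 if n=="top" else 4.5,interpolation=cv2.INTER_CUBIC))
E
```

```text
t 2.98 pos [383.1 222.3  59.4] yaw 77.55 delta cm [-0.02 -0.01  5.84] turn 0.05 F [ 0.  -0.3  0.2] w 85.4 q [-0.68  0.51  0.08  2.23 -0.1   0.39  0.83] tilt [0.0048 0.005 ]
```

View pics/top1.png

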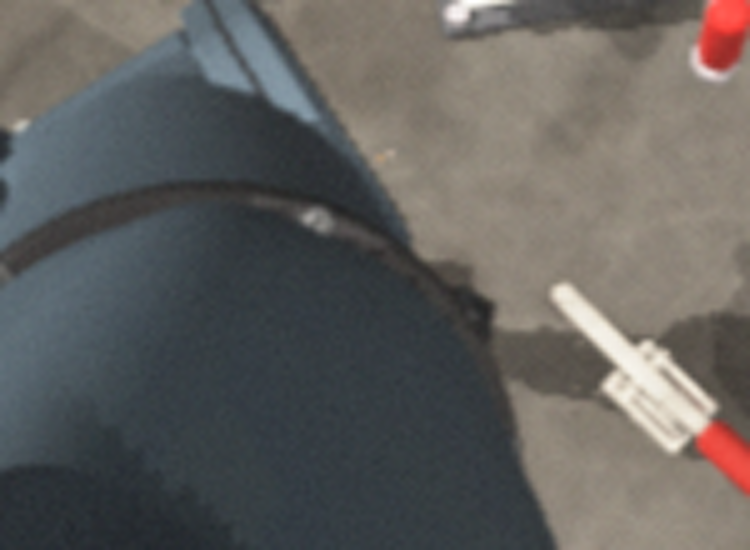

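View pics/scene1.png

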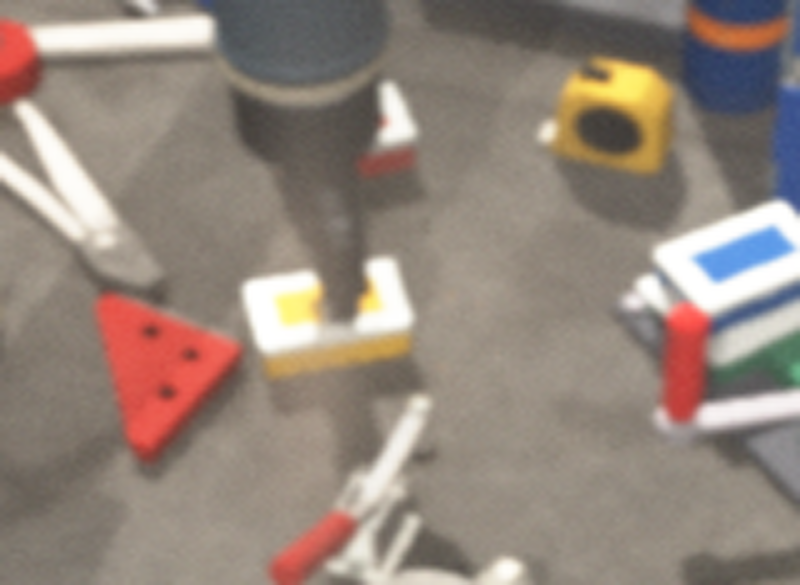

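The scene view shows the near finger in front of the yellow label, midway along the tin at about (340,300) in the crop. The arm hides the tin in the top view. I'll descend and grip.

Request:
{"op": "step_arm", "data": {"deltas": [[0, 0, 3, 0, 0], [0, 0, 1.8, 0, 0], [0, 0, 0.9, 0, 0], [0, 0, 0, 0, 0.2], [0, 0, 0, 0, 0.5], [0, 0, 0, 0, 1], [0, 0, 0, 0, 1], [0, 0, 0, 0, 1]]}}

```text
t: 4.08
ee_pos: [389.2, 226.7, 10.9]
tool_rot: [0.0, 0.78, 0.626, 0.013]
wrist_force: [-0.0, 0.3, -0.6]
width: 52.8
```

```bash
python3 - <<'E'
from h import *
to(383.3,222.4,1,77.5)
a=read_camera("scene")[:,:,::-1];cv2.imwrite("pics/s2.png",cv2.resize(a[150:230,160:260],None,fx=7,fy=7,interpolation=cv2.INTER_CUBIC))
E
```

```text
t 4.08 pos [389.2 226.7  10.9] yaw 77.57 delta cm [-0.57 -0.49  0.97] turn 0.07 F [-0.   0.3 -0.6] w 52.8 q [-0.66  0.61  0.05  2.27 -0.11  0.24  0.84] tilt [0.0196 0.0155]
```

View pics/s2.png

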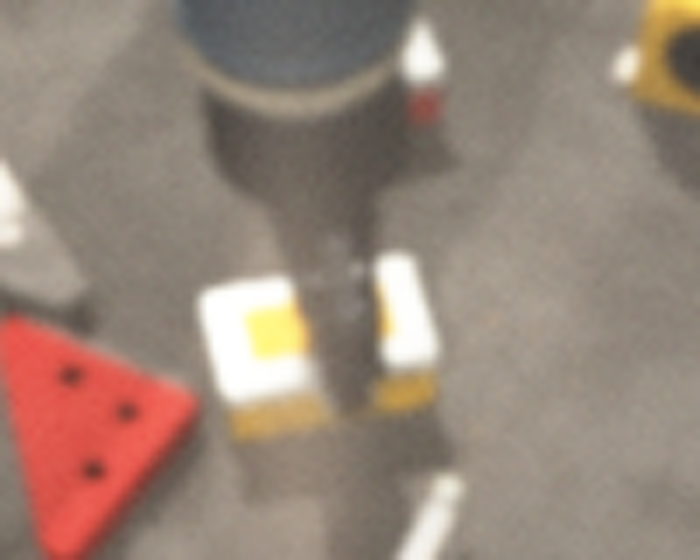

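Request:
{"op": "step_arm", "data": {"deltas": [[0, 0, -1, 0, 1], [0, 0, -2, 0, 1], [0.3, 0.5, -3, 0, 1], [0.3, 2, -4, 0, 1], [0, 2, -4, 0, 1]]}}

```text
t: 4.75
ee_pos: [429.3, 219.7, 155.3]
tool_rot: [-0.0, 0.779, 0.627, 0.009]
wrist_force: [1.0, 0.8, -1.2]
width: 53.1
```

```bash
python3 - <<'E'
from h import *
to(588.6,123.2,150,92.3)
a=read_camera("scene")[:,:,::-1];cv2.imwrite("pics/s3.png",cv2.resize(a[110:210,170:290],None,fx=6,fy=6,interpolation=cv2.INTER_CUBIC))
E
```

```text
t 4.75 pos [429.3 219.7 155.3] yaw 77.68 delta cm [-6.03 17.61  0.62] turn -14.62 F [ 1.   0.8 -1.2] w 53.1 q [-0.65  0.38  0.11  2.05 -0.07  0.69  0.86] tilt [0.0129 0.0115]
```

View pics/s3.png

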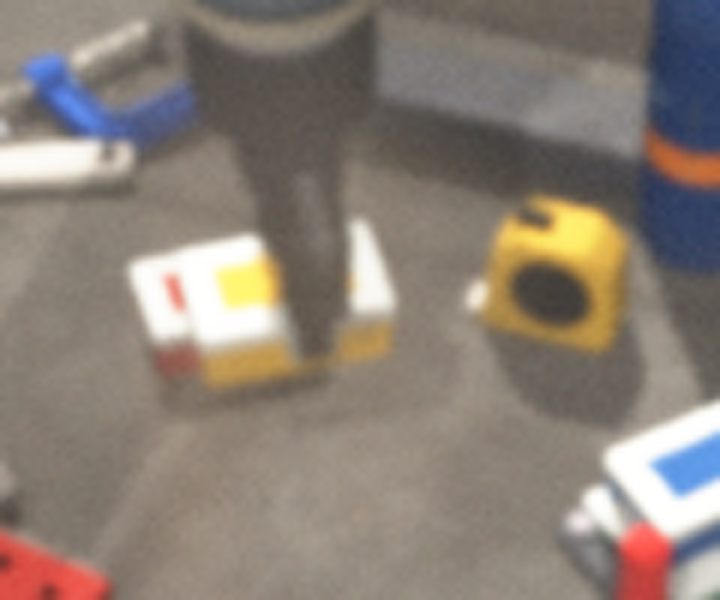

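Request:
{"op": "step_arm", "data": {"deltas": [[-0.9, 2.5, 0, 0, 1], [-1.3, 3.8, 0, 0, 1], [-1.3, 3.8, 0, 0, 1], [-1.3, 3.8, 0, 0, 1], [-0.8, 3, 0, -5, 1], [0, 0.5, 0, -9, 1], [0, 0, 0, 0, 1]]}}

```text
t: 5.68
ee_pos: [595.5, 124.5, 166.7]
tool_rot: [0.002, 0.696, 0.718, 0.014]
wrist_force: [-0.6, -0.2, -1.3]
width: 52.7
```

```bash
python3 - <<'E'
from h import *
to(593.6,123.4,95,92.3)
a=read_camera("scene")[:,:,::-1];cv2.imwrite("pics/s4.png",cv2.resize(a[100:220,220:340],None,fx=5,fy=5,interpolation=cv2.INTER_CUBIC))
a=read_camera("top")[:,:,::-1];cv2.imwrite("pics/t4.png",cv2.resize(a[110:220,190:310],None,fx=5,fy=5,interpolation=cv2.INTER_CUBIC))
E
```

```text
t 5.67 pos [595.5 124.5 166.7] yaw 91.86 delta cm [-0.22 -0.36  7.16] turn -0.44 F [-0.6 -0.2 -1.3] w 52.7 q [-0.31  0.53  0.04  1.73 -0.04  0.86  1.36] tilt [0.0231 0.0168]
```

View pics/s4.png

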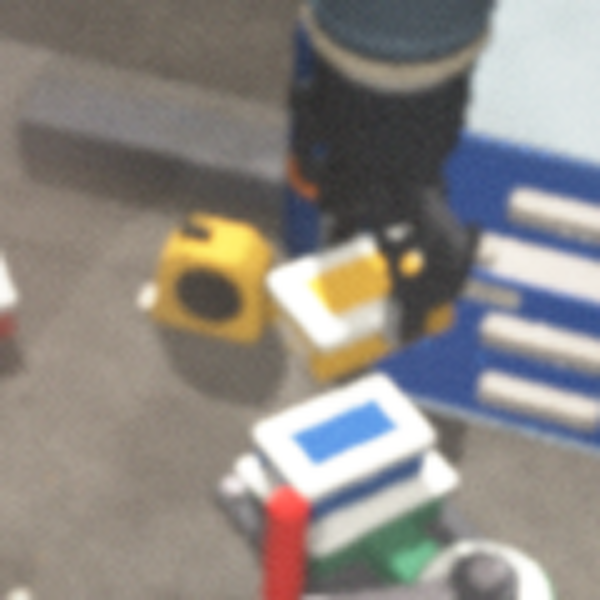

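View pics/t4.png

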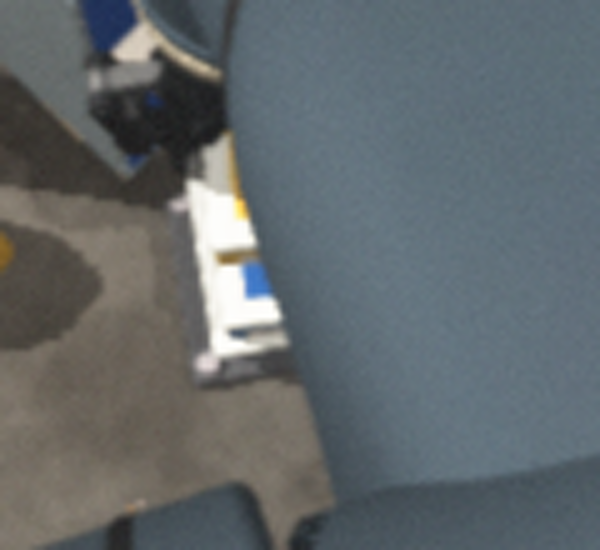

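```bash
cat >> h.py <<'E'
def box(c,R,S=(84,54,32)):
    return np.array([[sx*S[0]/2,sy*S[1]/2,sz*S[2]/2] for sz in(-1,1) for sx,sy in((-1,-1),(1,-1),(1,1),(-1,1))])@R.T+c
def drawbox(n,im,c,R,col,f,off):
    q=((proj(n,box(c,R))-np.array(off)+.5)*f).astype(int)
    for a,b in((0,1),(1,2),(2,3),(3,0),(4,5),(5,6),(6,7),(7,4),(0,4),(1,5),(2,6),(3,7)):cv2.line(im,tuple(map(int,q[a])),tuple(map(int,q[b])),col,1,cv2.LINE_AA)
def Rt(s):
    w=s["tool_rot"];return Ro.from_quat([w[1],w[2],w[3],w[0]]).as_matrix()
E
python3 - <<'E'
from h import *
s=read_state();R=Rt(s)
a=read_camera("scene")[:,:,::-1][110:200,250:330];f=8
im=cv2.resize(a,None,fx=f,fy=f,interpolation=cv2.INTER_CUBIC)
# tin axes: x = tool y ; z = up = -tool z
B=np.c_[R[:,1],R[:,0],-R[:,2]]
for dy,col in((-5,(0,255,0)),(-10,(0,0,255))):
    c=s["ee_pos"]+R@np.array([0,dy,-5.5]); drawbox("scene",im,c,B,col,f,(250,110))
cv2.imwrite("pics/s5.png",im)
E
```

```text
(no output)
```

View pics/s5.png

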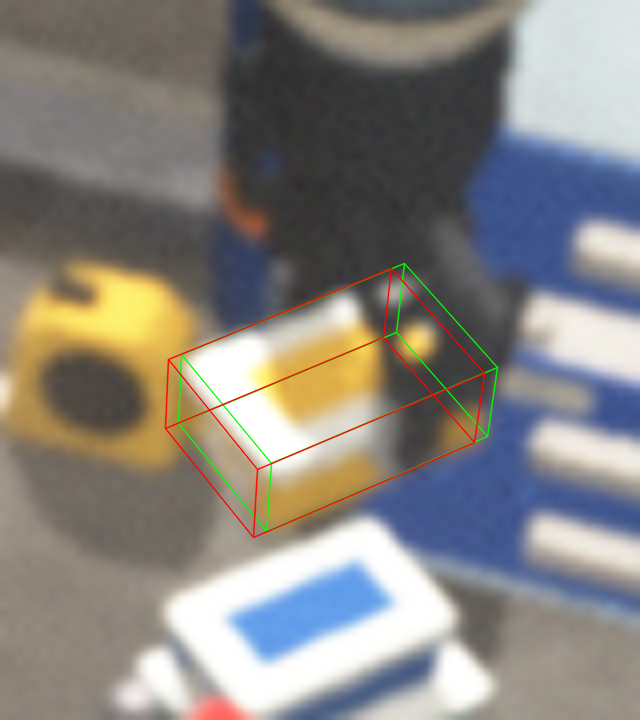

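Request:
{"op": "step_arm", "data": {"deltas": [[-0.2, -0.3, 2, -0.4, 1], [0, 0, 3, 0, 1], [0, 0, 1.5, 0, 1], [0, 0, 0, 0, 1]]}}

```text
t: 6.32
ee_pos: [592.2, 126.4, 101.6]
tool_rot: [0.003, 0.695, 0.719, 0.015]
wrist_force: [-0.5, 0.5, -1.2]
width: 52.8
```

```bash
python3 - <<'E'
from h import *
to(593.2,123.3,84,92.3)
E
```

```text
t 6.33 pos [592.2 126.4 101.6] yaw 91.94 delta cm [-0.34  0.05  1.76] turn -0.36 F [-0.5  0.5 -1.2] w 52.8 q [-0.3   0.6   0.04  1.81 -0.05  0.71  1.36] tilt [0.0243 0.0174]
```

Request:
{"op": "step_arm", "data": {"deltas": [[-0.3, 0.05, 0.9, -0.4, 1], [-0.1, 0.05, 0.4, 0, 1], [0, 0, 0, 0, 1]]}}

```text
t: 6.7
ee_pos: [594.7, 122.7, 89.6]
tool_rot: [0.003, 0.693, 0.721, 0.016]
wrist_force: [-0.1, -0.4, -0.7]
width: 52.9
```

```bash
python3 - <<'E'
from h import *
to(593.2,123.3,84,92.3)
E
```

```text
t 6.7 pos [594.7 122.7  89.6] yaw 92.32 delta cm [ 0.05 -0.16  0.56] turn 0.02 F [-0.1 -0.4 -0.7] w 52.9 q [-0.3   0.62  0.03  1.81 -0.05  0.68  1.38] tilt [0.0268 0.018 ]
```

Request:
{"op": "step_arm", "data": {"deltas": [[0, -0.1, 0.3, 0, 1], [0, -0.05, 0.2, 0, 1]]}}

```text
t: 6.95
ee_pos: [593.7, 122.7, 85.0]
tool_rot: [0.004, 0.693, 0.721, 0.016]
wrist_force: [1.0, 0.7, -1.3]
width: 52.9
```

Request:
{"op": "step_arm", "data": {"deltas": [[0, 0, 0.15, 0, 1]]}}

```text
t: 7.08
ee_pos: [593.8, 122.8, 83.4]
tool_rot: [0.004, 0.693, 0.721, 0.016]
wrist_force: [0.2, 0.1, -2.0]
width: 52.3
```

Request:
{"op": "step_arm", "data": {"deltas": [[0, 0, 0.15, 0, 1]]}}

```text
t: 7.2
ee_pos: [593.9, 122.8, 81.9]
tool_rot: [0.004, 0.693, 0.721, 0.016]
wrist_force: [0.7, 0.9, 2.2]
width: 52.9
```

Request:
{"op": "step_arm", "data": {"deltas": [[0, 0, 0.1, 0, 1]]}}

```text
t: 7.32
ee_pos: [594.2, 122.9, 81.4]
tool_rot: [0.004, 0.693, 0.721, 0.017]
wrist_force: [-3.3, -0.9, 14.1]
width: 52.7
```

Request:
{"op": "step_arm", "data": {"deltas": [[0, 0, -0.05, 0, 0.9], [0, 0, 0, 0, 0.5], [0, 0, 0, 0, 0.2], [0, 0, 0, 0, 0], [0, 0, 0, 0, 0], [0, 0, -1.5, 0, 0], [0, 0, -3.5, 0, 0], [0, 0, -5, 0, 0]]}}

```text
t: 8.32
ee_pos: [589.4, 120.7, 182.8]
tool_rot: [0.002, 0.693, 0.721, 0.014]
wrist_force: [0.4, -0.4, 0.3]
width: 85.4
```

```bash
python3 - <<'E'
from h import *
to(451.7,365,180,81.7)
a=read_camera("scene")[:,:,::-1];cv2.imwrite("pics/s6f.png",a);cv2.imwrite("pics/s6.png",cv2.resize(a[130:230,230:340],None,fx=6,fy=6,interpolation=cv2.INTER_CUBIC))
E
```

```text
t 8.32 pos [589.4 120.7 182.8] yaw 92.31 delta cm [ 24.96 -12.79   0.38] turn 10.61 F [ 0.4 -0.4  0.3] w 85.4 q [-0.3   0.5   0.04  1.73 -0.04  0.89  1.37] tilt [0.0228 0.017 ]
```

View pics/s6.png

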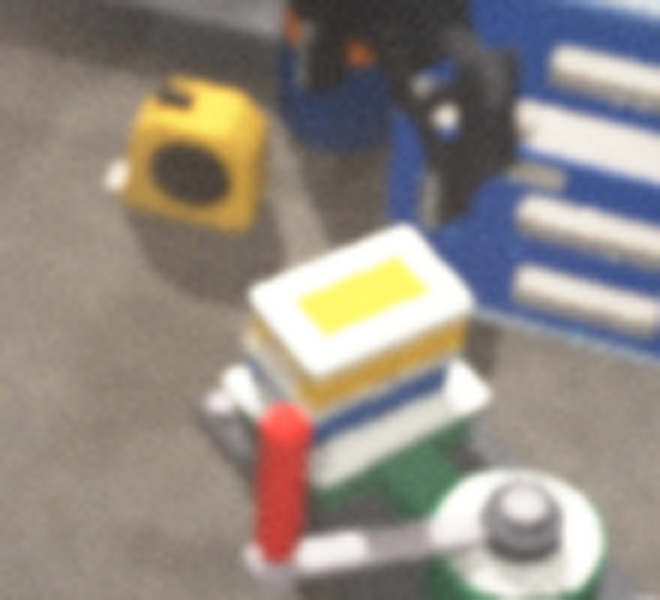

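```bash
python3 - <<'E'
from h import *
a=cv2.imread("pics/s6f.png")[:,:,::-1].copy()
print(fit("scene",hue(a,20,35,(275,308,170,190)),104))
E
```

```text
(array([587.3, 118.4]), 1.84, 107, array([20.3, 50.7]), array([587.3, 118.5]))
```

Request:
{"op": "step_arm", "data": {"deltas": [[3.5, -2, 0, 0, 0], [5, -2.6, 0, 0, 0], [5, -2.6, 0, 0, 0], [5, -2.6, 0, 0, 0], [4, -2, 0, 0, 0], [2, -1, 0, 5, 0], [0, 0, 0, 5.5, 0], [0, 0, 0, 0, 0]]}}

```text
t: 9.38
ee_pos: [453.9, 369.4, 200.9]
tool_rot: [0.005, 0.758, 0.652, 0.026]
wrist_force: [0.8, -0.6, 0.1]
width: 85.4
```

```bash
python3 - <<'E'
from h import *
to(451.7,365,60,81.9)
a=read_camera("scene")[:,:,::-1];cv2.imwrite("pics/s7f.png",a)
b=read_camera("top")[:,:,::-1];cv2.imwrite("pics/t7f.png",b)
cv2.imwrite("pics/c7.png",np.hstack([a[100:250,180:330],b[110:260,120:320]]).repeat(2,0).repeat(2,1))
E
```

```text
t 9.38 pos [453.9 369.4 200.9] yaw 81.46 delta cm [-0.95 -0.74 14.05] turn -0.44 F [ 0.8 -0.6  0.1] w 85.4 q [-0.83  0.45  0.09  1.78 -0.04  0.87  0.69] tilt [0.0461 0.0274]
```

View pics/c7.png

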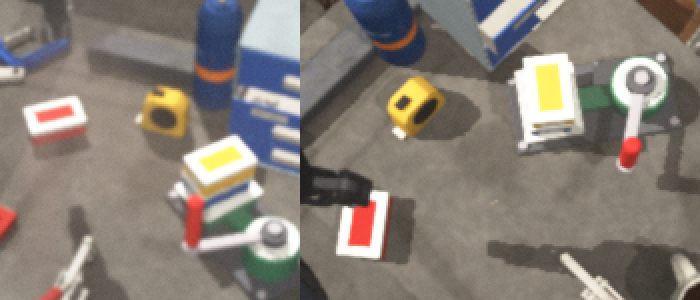

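```bash
python3 - <<'E'
from h import *
a=cv2.imread("pics/s7f.png")[:,:,::-1].copy();b=cv2.imread("pics/t7f.png")[:,:,::-1].copy()
print(fit("scene",hue(a,20,35,(275,308,170,190)),104))
print(fit("top",hue(b,20,35,(215,270,135,180)),104))
print(fit("scene",hue(a,170,8,(190,226,145,162)),32),fit("top",hue(b,170,8,(135,168,200,242)),32))
E
```

```text
(array([587.2, 118.2]), 2.33, 109, array([20.7, 50.7]), array([587.3, 118.3]))
(array([589.4, 120.6]), 2.78, 238, array([25.9, 56.3]), array([589.6, 120.7]))
(array([451.2, 363.8]), -7.52, 80, array([19.7, 52.2]), array([451.3, 363.8])) (array([450.3, 366. ]), -12.98, 225, array([26.5, 54. ]), array([452.7, 366.1]))
```

Request:
{"op": "step_arm", "data": {"deltas": [[-0.5, -0.4, 1, 0, 0], [-0.3, -0.2, 1, 0, 0], [0, 0, 0, 0, 0]]}}

```text
t: 9.85
ee_pos: [448.0, 360.5, 178.7]
tool_rot: [0.005, 0.757, 0.653, 0.026]
wrist_force: [-0.1, -0.2, 0.2]
width: 85.5
```

```bash
python3 - <<'E'
from h import *
to(451.7,365,60,81.9)
E
```

```text
t 9.85 pos [448.  360.5 178.7] yaw 81.54 delta cm [ 0.11 -0.19 11.88] turn -0.36 F [-0.1 -0.2  0.2] w 85.5 q [-0.83  0.46  0.09  1.83 -0.04  0.81  0.7 ] tilt [0.0456 0.0266]
```

Request:
{"op": "step_arm", "data": {"deltas": [[0, 0, 0, 5, 0], [0, 0, 0, 0, 0]]}}

```text
t: 10.1
ee_pos: [448.3, 360.0, 178.3]
tool_rot: [0.004, 0.786, 0.618, 0.026]
wrist_force: [-0.1, 0.0, 0.4]
width: 85.3
```

```bash
python3 - <<'E'
from h import *
to(451.7,365,60,81.9)
E
```

```text
t 10.1 pos [448.3 360.  178.3] yaw 76.44 delta cm [ 0.14 -0.24 11.84] turn -5.46 F [-0.1  0.   0.4] w 85.3 q [-0.84  0.46  0.11  1.83 -0.05  0.81  0.63] tilt [0.0453 0.0261]
```

Request:
{"op": "step_arm", "data": {"deltas": [[0, 0, 0, -5.3, 0], [0, 0, 0, 0, 0]]}}

```text
t: 10.35
ee_pos: [448.5, 360.0, 178.4]
tool_rot: [0.005, 0.754, 0.656, 0.026]
wrist_force: [0.5, 0.6, 0.2]
width: 85.6
```

```bash
python3 - <<'E'
from h import *
to(451.7,365,60,81.9)
E
```

```text
t 10.35 pos [448.5 360.  178.4] yaw 82.04 delta cm [ 0.16 -0.24 11.85] turn 0.14 F [0.5 0.6 0.2] w 85.6 q [-0.82  0.46  0.08  1.83 -0.04  0.81  0.71] tilt [0.0454 0.0261]
```

Request:
{"op": "step_arm", "data": {"deltas": [[0, 0, -5, 0, 0], [0, 0, 0, 0, 0]]}}

```text
t: 10.6
ee_pos: [446.4, 358.7, 229.4]
tool_rot: [0.005, 0.755, 0.655, 0.026]
wrist_force: [0.5, 0.2, -0.5]
width: 85.0
```

```bash
python3 - <<'E'
from h import *
to(451.7,365,60,81.9)
E
```

```text
t 10.6 pos [446.4 358.7 229.4] yaw 81.93 delta cm [ 0.16 -0.26 16.96] turn 0.03 F [ 0.5  0.2 -0.5] w 85.0 q [-0.83  0.4   0.09  1.77 -0.03  0.93  0.7 ] tilt [0.0452 0.0259]
```

Request:
{"op": "step_arm", "data": {"deltas": [[-5, 0, 0, 0, 0], [0, 0, 0, 0, 0]]}}

```text
t: 10.85
ee_pos: [439.2, 308.0, 227.3]
tool_rot: [0.005, 0.755, 0.655, 0.026]
wrist_force: [-0.3, 0.2, -0.1]
width: 85.4
```

```bash
python3 - <<'E'
from h import *
to(451.7,365,60,81.9)
E
```

```text
t 10.85 pos [439.2 308.  227.3] yaw 81.86 delta cm [ 5.28 -0.27 16.91] turn -0.04 F [-0.3  0.2 -0.1] w 85.4 q [-0.78  0.35  0.1   1.86 -0.03  0.89  0.76] tilt [0.0454 0.0259]
```

Request:
{"op": "step_arm", "data": {"deltas": [[0, -5, 0, 0, 0], [0, 0, 0, 0, 0]]}}

```text
t: 11.1
ee_pos: [388.6, 315.7, 224.6]
tool_rot: [0.005, 0.756, 0.654, 0.026]
wrist_force: [-0.1, -0.2, 0.1]
width: 85.2
```

```bash
python3 - <<'E'
from h import *
to(451.7,365,60,81.9)
E
```

```text
t 11.1 pos [388.6 315.7 224.6] yaw 81.74 delta cm [ 5.24  4.85 16.85] turn -0.16 F [-0.1 -0.2  0.1] w 85.2 q [-0.85  0.3   0.09  1.94 -0.02  0.85  0.67] tilt [0.045  0.0265]
```

Request:
{"op": "step_arm", "data": {"deltas": [[-4.5, 1, 0, 0, 0], [-4.5, 1, 0, 0, 0], [-4.5, 1, 0, 0, 0], [-4.5, 1, 0, 0, 0], [0, 0, 0, 0, 0]]}}

```text
t: 11.72
ee_pos: [405.3, 129.6, 219.4]
tool_rot: [0.005, 0.756, 0.654, 0.027]
wrist_force: [0.5, 1.3, 0.8]
width: 85.4
```

```bash
python3 - <<'E'
from h import *
to(451.7,365,60,81.9)
E
```

```text
t 11.72 pos [405.3 129.6 219.4] yaw 81.79 delta cm [23.4   0.51 16.8 ] turn -0.11 F [0.5 1.3 0.8] w 85.4 q [-0.54  0.2   0.16  2.12 -0.05  0.78  1.07] tilt [0.0474 0.0281]
```

Request:
{"op": "step_arm", "data": {"deltas": [[2, 0, 0, -5, 0], [0, 0, 0, -5, 0], [0, 0, 0, 0, 0]]}}

```text
t: 12.1
ee_pos: [409.9, 151.8, 220.0]
tool_rot: [0.007, 0.695, 0.718, 0.027]
wrist_force: [0.4, 0.2, -0.4]
width: 85.4
```

```bash
python3 - <<'E'
from h import *
to(451.7,365,60,81.9)
E
```

```text
t 12.1 pos [409.9 151.8 220. ] yaw 91.94 delta cm [20.71  4.08 16.8 ] turn 10.04 F [ 0.4  0.2 -0.4] w 85.4 q [-0.55  0.21  0.11  2.09 -0.04  0.78  1.19] tilt [0.0484 0.0291]
```

Request:
{"op": "step_arm", "data": {"deltas": [[2, 2, 0, 0, 0], [2, 2, 0, 0, 0], [2, 2, 0, 0, 0], [0, 0, 0, 0, 0]]}}

```text
t: 12.6
ee_pos: [470.0, 217.9, 224.2]
tool_rot: [0.007, 0.698, 0.716, 0.028]
wrist_force: [-1.3, -0.3, 0.2]
width: 85.2
```

```bash
python3 - <<'E'
from h import *
to(451.7,365,60,81.9)
E
```

```text
t 12.6 pos [470.  217.9 224.2] yaw 91.47 delta cm [14.27 -2.27 16.75] turn 9.57 F [-1.3 -0.3  0.2] w 85.2 q [-0.6   0.32  0.1   1.91 -0.05  0.85  1.12] tilt [0.0483 0.0301]
```

Request:
{"op": "step_arm", "data": {"deltas": [[3, -0.5, 0, 0, 0], [4, -0.6, 0, 0, 0], [4, -0.6, 0, 0, 0], [3, -0.5, 0, 0, 0], [0, 0, 0, 0, 0], [0, 0, 2.5, 4.8, 0], [0, 0, 4, 4.8, 0], [0, 0, 4, 0, 0], [0, 0, 2.5, 0, 0], [0, 0, 0, 0, 0]]}}

```text
t: 13.85
ee_pos: [449.5, 357.6, 93.3]
tool_rot: [0.006, 0.764, 0.645, 0.026]
wrist_force: [0.8, -0.3, 0.5]
width: 85.4
```

```bash
python3 - <<'E'
from h import *
to(451.7,365,60,81.9)
E
```

```text
t 13.85 pos [449.5 357.6  93.3] yaw 80.35 delta cm [ 0.66 -0.05  3.36] turn -1.55 F [ 0.8 -0.3  0.5] w 85.4 q [-0.83  0.57  0.1   1.92 -0.07  0.6   0.72] tilt [0.0477 0.0249]
```

Request:
{"op": "step_arm", "data": {"deltas": [[0.7, 0, 1.5, -1.5, 0], [0, 0, 2.5, 0, 0], [0, 0, 0, 0, 0]]}}

```text
t: 14.22
ee_pos: [454.3, 366.5, 54.7]
tool_rot: [0.006, 0.755, 0.655, 0.028]
wrist_force: [-0.2, 0.1, 0.6]
width: 85.2
```

```bash
python3 - <<'E'
from h import *
to(451.7,365,3,82)
a=read_camera("scene")[:,:,::-1];cv2.imwrite("pics/s8.png",cv2.resize(a[100:190,160:270],None,fx=6,fy=6,interpolation=cv2.INTER_CUBIC))
E
```

```text
t 14.22 pos [454.3 366.5  54.7] yaw 81.93 delta cm [-0.37 -0.48  5.15] turn -0.07 F [-0.2  0.1  0.6] w 85.2 q [-0.83  0.63  0.09  1.93 -0.07  0.53  0.73] tilt [0.051  0.0276]
```

View pics/s8.png

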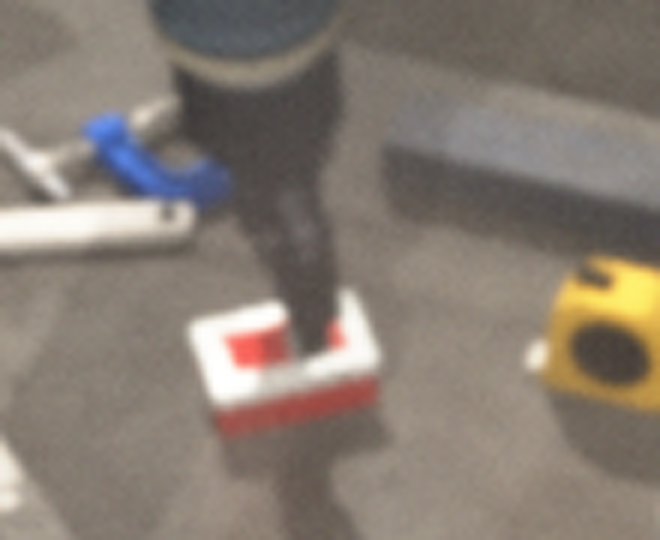

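Request:
{"op": "step_arm", "data": {"deltas": [[-0.2, -0.2, 2, 0, 0], [-0.1, -0.2, 1.7, 0, 0], [0, 0, 0.8, 0, 0], [0, 0, 0, 0, 0]]}}

```text
t: 14.78
ee_pos: [455.7, 368.6, 14.6]
tool_rot: [0.006, 0.755, 0.655, 0.033]
wrist_force: [0.3, -0.6, -0.2]
width: 85.8
```

```bash
python3 - <<'E'
from h import *
to(452.5,365.5,3,82)
E
```

```text
t 14.78 pos [455.7 368.6  14.6] yaw 81.99 delta cm [-0.4  -0.33  1.12] turn -0.01 F [ 0.3 -0.6 -0.2] w 85.8 q [-0.82  0.69  0.07  1.96 -0.08  0.43  0.74] tilt [0.0582 0.0345]
```

Request:
{"op": "step_arm", "data": {"deltas": [[-0.4, -0.35, 0.5, 0, 0], [0, 0, 0.4, 0, 0], [0, 0, 0, 0, 0]]}}

```text
t: 15.15
ee_pos: [452.7, 365.8, 6.3]
tool_rot: [0.006, 0.755, 0.655, 0.034]
wrist_force: [0.0, -0.5, -0.2]
width: 85.4
```

```bash
python3 - <<'E'
from h import *
to(452.5,365.5,3,82)
E
```

```text
t 15.15 pos [452.7 365.8   6.3] yaw 82.0 delta cm [-0.05 -0.03  0.33] turn -0.0 F [ 0.  -0.5 -0.2] w 85.4 q [-0.82  0.7   0.07  1.97 -0.08  0.4   0.74] tilt [0.0599 0.036 ]
```

Request:
{"op": "step_arm", "data": {"deltas": [[0, 0, 0, 0, 0.3], [0, 0, 0, 0, 0.6], [0, 0, 0, 0, 1], [0, 0, 0, 0, 1], [0, 0, 0, 0, 1]]}}

```text
t: 15.78
ee_pos: [452.9, 366.1, 7.0]
tool_rot: [0.006, 0.755, 0.655, 0.035]
wrist_force: [-0.4, -1.3, 0.8]
width: 52.7
```

```bash
python3 - <<'E'
from h import *
to(452.5,365.5,3,82)
a=read_camera("scene")[:,:,::-1];cv2.imwrite("pics/s9.png",cv2.resize(a[100:190,160:270],None,fx=6,fy=6,interpolation=cv2.INTER_CUBIC))
E
```

```text
t 15.78 pos [452.9 366.1   7. ] yaw 82.01 delta cm [-0.08 -0.05  0.4 ] turn 0.01 F [-0.4 -1.3  0.8] w 52.7 q [-0.82  0.7   0.07  1.97 -0.08  0.4   0.74] tilt [0.0605 0.0366]
```

View pics/s9.png

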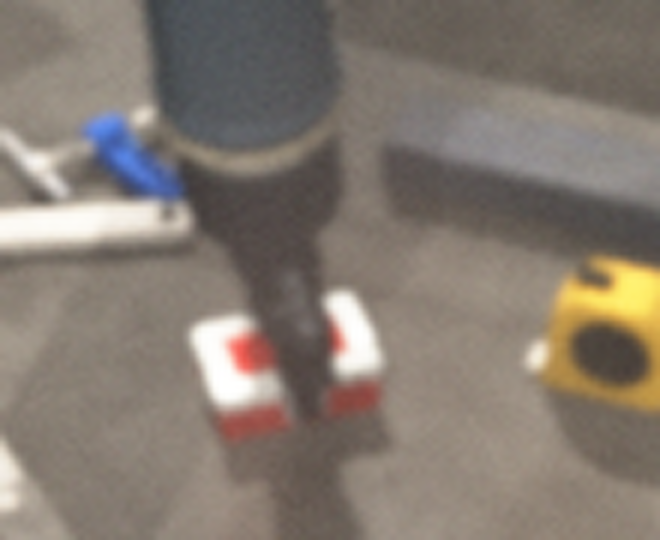

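Request:
{"op": "step_arm", "data": {"deltas": [[0, 0, -1, 0, 1], [0, 0, -2.5, 0, 1], [0, 0, -4, 0, 1], [0, 0, -5, 0, 1], [0, 0, -4, 0, 1], [0, 0, 0, 0, 1]]}}

```text
t: 16.58
ee_pos: [442.2, 359.3, 178.7]
tool_rot: [0.006, 0.755, 0.655, 0.035]
wrist_force: [-0.3, -0.0, -1.8]
width: 52.7
```

```bash
python3 - <<'E'
from h import *
to(589.3,119.9,165,92.5)
E
```

```text
t 16.57 pos [442.2 359.3 178.7] yaw 81.98 delta cm [-21.69  17.86   1.38] turn -10.52 F [-0.3 -0.  -1.8] w 52.7 q [-0.86  0.44  0.12  1.86 -0.05  0.77  0.72] tilt [0.0599 0.0363]
```

Request:
{"op": "step_arm", "data": {"deltas": [[-2, 1.6, 0, 0, 1], [-3, 2.5, 0.1, 0, 1], [-3, 2.5, 0.2, 0, 1], [-3, 2.5, 0.2, 0, 1], [-3, 2.5, 0.2, 0, 1], [-3, 2.5, 0.2, 0, 1], [-2.5, 2, 0.1, 0, 1], [0, 0, 0, 0, 1], [0, 0, 0, -5, 1], [0, 0, 0, -5, 1], [0, 0, 0, 0, 1]]}}

```text
t: 17.95
ee_pos: [572.2, 137.9, 160.5]
tool_rot: [0.005, 0.692, 0.721, 0.028]
wrist_force: [-0.7, -0.9, -0.9]
width: 52.6
```

```bash
python3 - <<'E'
from h import *
to(589.3,119.9,130,92.5)
E
```

```text
t 17.95 pos [572.2 137.9 160.5] yaw 92.41 delta cm [-1.96  1.48  3.06] turn -0.09 F [-0.7 -0.9 -0.9] w 52.6 q [-0.34  0.49  0.05  1.82 -0.06  0.78  1.36] tilt [0.0467 0.0332]
```

Request:
{"op": "step_arm", "data": {"deltas": [[-1, 0.8, 0, 0, 1], [-1, 0.7, 1, 0, 1], [0, 0, 1, 0, 1], [0, 0, 0, 0, 1]]}}

```text
t: 18.45
ee_pos: [589.4, 118.1, 138.1]
tool_rot: [0.005, 0.693, 0.72, 0.027]
wrist_force: [0.1, -0.3, -0.8]
width: 53.0
```

```bash
python3 - <<'E'
from h import *
to(589.3,119.9,113,92.5)
s=read_state();R=Rt(s)
a=read_camera("scene")[:,:,::-1][100:210,230:330];f=6
im=cv2.resize(a,None,fx=f,fy=f,interpolation=cv2.INTER_CUBIC);B=np.c_[R[:,1],R[:,0],-R[:,2]]
drawbox("scene",im,s["ee_pos"]+R@np.array([0,-.6,-9]),B,(0,255,0),f,(230,100))
cv2.imwrite("pics/s10.png",im)
E
```

```text
t 18.45 pos [589.4 118.1 138.1] yaw 92.19 delta cm [ 0.1  -0.12  2.51] turn -0.31 F [ 0.1 -0.3 -0.8] w 53.0 q [-0.29  0.54  0.04  1.81 -0.06  0.75  1.4 ] tilt [0.045  0.0327]
```

View pics/s10.png

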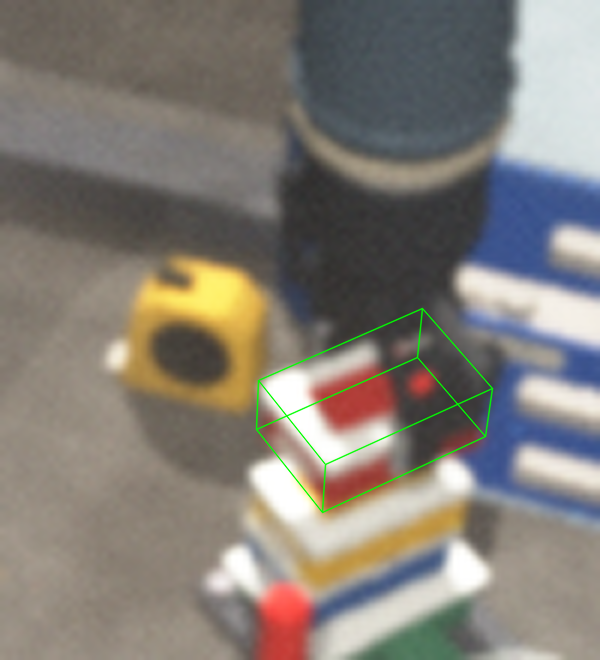

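Request:
{"op": "step_arm", "data": {"deltas": [[0.1, 0, 1, -0.3, 1], [0, -0.1, 0.6, 0, 1], [0, 0, 0, 0, 1]]}}

```text
t: 18.88
ee_pos: [589.1, 120.3, 121.5]
tool_rot: [0.005, 0.691, 0.722, 0.028]
wrist_force: [-0.1, 0.2, -1.1]
width: 52.7
```

```bash
python3 - <<'E'
from h import *
to(589.3,119.9,111,92.5)
E
```

```text
t 18.88 pos [589.1 120.3 121.5] yaw 92.56 delta cm [-0.07 -0.03  1.05] turn 0.06 F [-0.1  0.2 -1.1] w 52.7 q [-0.29  0.56  0.04  1.82 -0.06  0.71  1.4 ] tilt [0.0456 0.0331]
```

Request:
{"op": "step_arm", "data": {"deltas": [[0, 0, 0.4, 0, 1], [0, 0, 0.25, 0, 1], [0, 0, 0, 0, 1]]}}

```text
t: 19.25
ee_pos: [589.5, 120.7, 114.9]
tool_rot: [0.005, 0.691, 0.722, 0.028]
wrist_force: [-0.5, -0.7, -1.9]
width: 52.7
```

Request:
{"op": "step_arm", "data": {"deltas": [[0, 0, 0.15, 0, 1]]}}

```text
t: 19.38
ee_pos: [589.8, 120.8, 113.6]
tool_rot: [0.005, 0.691, 0.722, 0.028]
wrist_force: [1.0, 0.3, -0.7]
width: 52.7
```

Request:
{"op": "step_arm", "data": {"deltas": [[0, 0, 0.12, 0, 1]]}}

```text
t: 19.5
ee_pos: [589.9, 120.9, 112.3]
tool_rot: [0.005, 0.691, 0.722, 0.028]
wrist_force: [-0.1, -0.6, -0.4]
width: 52.8
```

Request:
{"op": "step_arm", "data": {"deltas": [[0, -0.05, 0.12, 0, 1]]}}

```text
t: 19.62
ee_pos: [589.6, 120.9, 111.2]
tool_rot: [0.005, 0.691, 0.722, 0.028]
wrist_force: [-0.9, -0.9, 6.3]
width: 52.7
```

Request:
{"op": "step_arm", "data": {"deltas": [[0, 0, 0.1, 0, 1]]}}

```text
t: 19.75
ee_pos: [589.8, 121.0, 111.0]
tool_rot: [0.006, 0.691, 0.722, 0.029]
wrist_force: [-5.0, -1.2, 15.1]
width: 52.8
```

Request:
{"op": "step_arm", "data": {"deltas": [[0, 0, -0.05, 0, 0.9], [0, 0, 0, 0, 0.5], [0, 0, 0, 0, 0.2], [0, 0, 0, 0, 0], [0, 0, 0, 0, 0], [0, 0, -1, 0, 0], [0, 0, -2.5, 0, 0], [0, 0, -4, 0, 0], [0, 0, -4, 0, 0], [0, 0, 0, 0, 0]]}}

```text
t: 21.0
ee_pos: [584.4, 116.9, 232.5]
tool_rot: [0.006, 0.691, 0.722, 0.029]
wrist_force: [-0.2, 0.4, -0.1]
width: 85.3
```

```bash
python3 - <<'E'
from h import *
to(498,33,200,92.5)
a=read_camera("scene")[:,:,::-1];cv2.imwrite("pics/s11f.png",a);cv2.imwrite("pics/s11.png",cv2.resize(a[130:230,230:340],None,fx=6,fy=6,interpolation=cv2.INTER_CUBIC))
print(fit("scene",hue(a[:,:,::-1].copy(),170,8,(275,310,150,185)),136))
E
```

```text
t 21.0 pos [584.4 116.9 232.5] yaw 92.55 delta cm [-8.1  -9.14  2.53] turn 0.05 F [-0.2  0.4 -0.1] w 85.3 q [-0.3   0.43  0.06  1.71 -0.05  0.95  1.39] tilt [0.0494 0.0343]
(array([586.8, 116.2]), 3.51, 125, array([22.4, 52.4]), array([587.2, 116.5]))
```

View pics/s11.png

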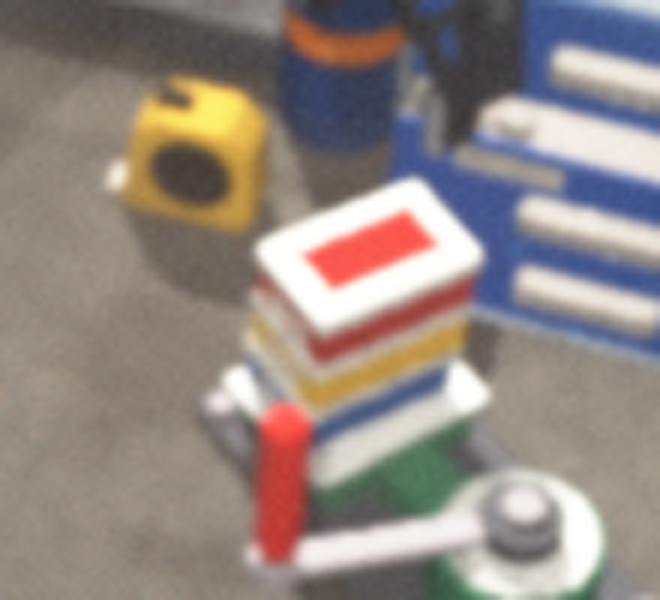

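Request:
{"op": "step_arm", "data": {"deltas": [[-2, -2.2, 0, 0, 0], [-2.2, -2.5, 0.5, 0, 0], [-2.2, -2.5, 1, 0, 0], [-1.6, -1.8, 1, 0, 0], [0, 0, 0, 0, 0]]}}

```text
t: 21.68
ee_pos: [493.1, 31.8, 194.4]
tool_rot: [0.003, 0.691, 0.723, 0.026]
wrist_force: [0.9, 0.9, -0.3]
width: 85.3
```

```bash
python3 - <<'E'
from h import *
to(498.1,32.4,160,92.5)
for n in ("scene","top"):
  a=read_camera(n)[:,:,::-1];cv2.imwrite(f"pics/{n}12f.png",a)
  b=a[130:230,230:340] if n=="scene" else a[110:210,200:310]
  cv2.imwrite(f"pics/{n}12.png",cv2.resize(b,None,fx=5,fy=5,interpolation=cv2.INTER_CUBIC))
E
```

```text
t 21.68 pos [493.1  31.8 194.4] yaw 92.6 delta cm [-0.06  0.36  3.46] turn 0.1 F [ 0.9  0.9 -0.3] w 85.3 q [-0.18  0.33  0.06  1.99 -0.07  0.77  1.53] tilt [0.0402 0.0328]
```

View pics/scene12.png

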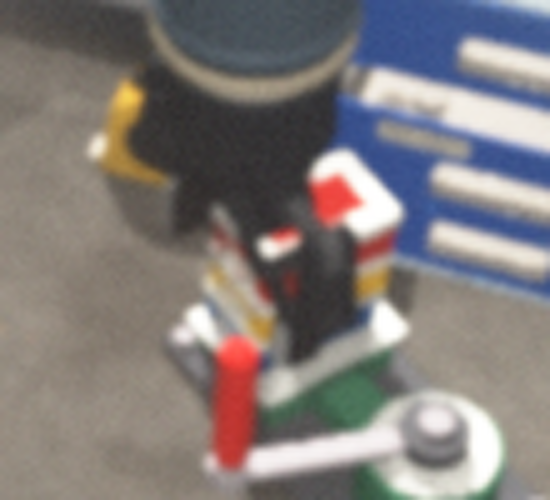

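View pics/top12.png

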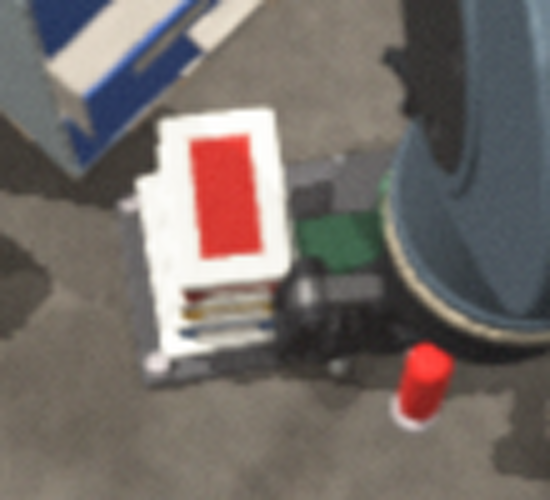

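```bash
python3 - <<'E'
from h import *
print((proj("top",[[493,77,207],[493,32,194],[497,32,162]])-[200,110])*5, (proj("scene",[[493,-13,207],[497,32,162]])-[230,130])*5)
to(498.1,32.4,119,92.5)
E
```

```text
[[332.94751028 347.73776344]
 [438.36744686 348.56614755]
 [431.01413734 358.72650211]] [[285.25879128 349.79764505]
 [238.54550415 343.34099837]]
t 21.77 pos [495.2  33.4 195.4] yaw 92.71 delta cm [-0.36 -0.05  7.64] turn 0.21 F [-0.2  0.1 -0.1] w 85.6 q [-0.18  0.33  0.06  1.99 -0.07  0.78  1.53] tilt [0.0429 0.0338]
```

Request:
{"op": "step_arm", "data": {"deltas": [[-0.05, 0.3, 1.5, 0, 0], [0, 0.05, 2, 0, 0], [0, 0, 0, 0, 0]]}}

```text
t: 22.15
ee_pos: [502.8, 36.7, 158.5]
tool_rot: [0.004, 0.689, 0.724, 0.028]
wrist_force: [-0.1, -0.0, -0.0]
width: 85.2
```

```bash
python3 - <<'E'
from h import *
to(498.1,32.4,119,92.5)
E
```

```text
t 22.15 pos [502.8  36.7 158.5] yaw 92.9 delta cm [-0.54 -0.67  3.9 ] turn 0.4 F [-0.1 -0.  -0. ] w 85.2 q [-0.18  0.39  0.05  2.02 -0.07  0.68  1.54] tilt [0.0444 0.0348]
```

Request:
{"op": "step_arm", "data": {"deltas": [[-0.5, -0.6, 1.5, 0, 0], [-0.1, -0.2, 1.8, 0, 0], [0, 0, 0.4, 0, 0], [0, 0, 0, 0, 0]]}}

```text
t: 22.65
ee_pos: [499.2, 33.2, 120.9]
tool_rot: [0.005, 0.688, 0.725, 0.029]
wrist_force: [0.2, 0.0, -0.1]
width: 85.4
```

```bash
python3 - <<'E'
from h import *
to(498.1,32.4,119,92.5)
for n in ("scene","top"):
  a=read_camera(n)[:,:,::-1];cv2.imwrite(f"pics/{n}13f.png",a)
  b=a[130:230,230:340] if n=="scene" else a[110:210,200:310]
  cv2.imwrite(f"pics/{n}13.png",cv2.resize(b,None,fx=5,fy=5,interpolation=cv2.INTER_CUBIC))
E
```

```text
t 22.65 pos [499.2  33.2 120.9] yaw 93.02 delta cm [-0.08 -0.12  0.18] turn 0.52 F [ 0.2  0.  -0.1] w 85.4 q [-0.17  0.44  0.04  2.07 -0.08  0.58  1.56] tilt [0.0465 0.0356]
```

View pics/scene13.png

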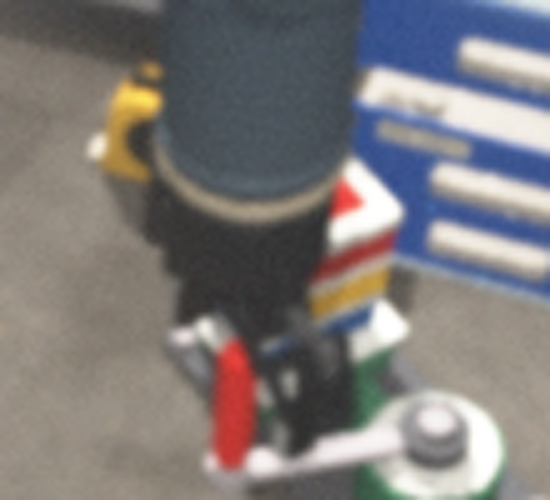

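View pics/top13.png

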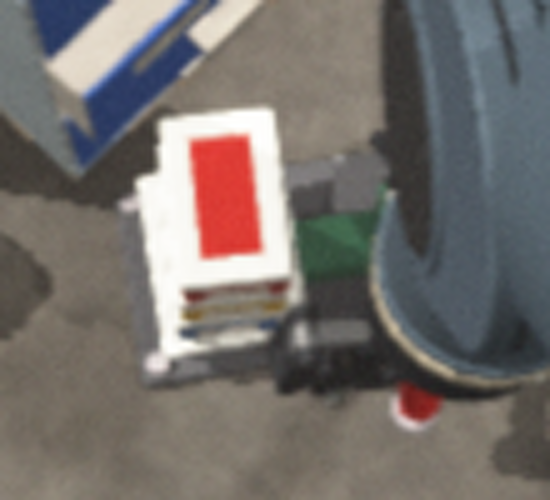

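Request:
{"op": "step_arm", "data": {"deltas": [[-0.1, -0.1, 0.1, 0, 0.4], [0, 0, 0, 0, 0.7], [0, 0, 0, 0, 1], [0, 0, 0, 0, 1], [0, 0, 0, 0, 1]]}}

```text
t: 23.38
ee_pos: [499.4, 34.2, 121.8]
tool_rot: [0.005, 0.687, 0.726, 0.031]
wrist_force: [0.9, 5.0, -2.4]
width: 18.3
```

```bash
python3 - <<'E'
from h import *
to(498.1,32.4,119,92.5)
for n in ("scene",):
  a=read_camera(n)[:,:,::-1];cv2.imwrite(f"pics/{n}14f.png",a)
  b=a[130:230,230:340] if n=="scene" else a[110:210,200:310]
  cv2.imwrite(f"pics/{n}14.png",cv2.resize(b,None,fx=5,fy=5,interpolation=cv2.INTER_CUBIC))
E
```

```text
t 23.38 pos [499.4  34.2 121.8] yaw 93.16 delta cm [-0.18 -0.16  0.27] turn 0.66 F [ 0.9  5.  -2.4] w 18.3 q [-0.16  0.44  0.03  2.07 -0.08  0.57  1.56] tilt [0.0502 0.0379]
```

View pics/scene14.png

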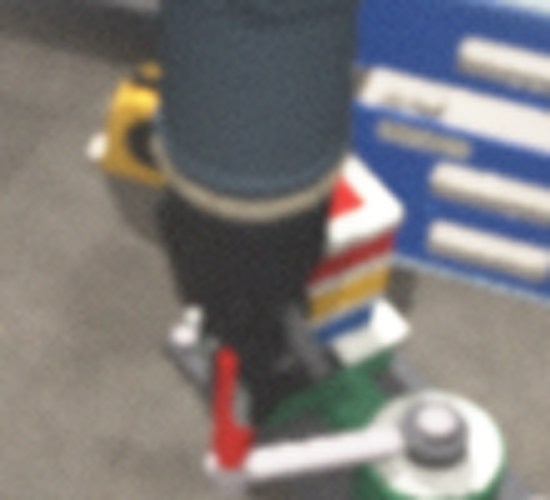

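Request:
{"op": "step_arm", "data": {"deltas": [[-0.5, -0.1, 0, 0, 1], [-0.8, -0.2, 0, 0, 1], [-0.8, -0.1, 0, 0, 1]]}}

```text
t: 23.8
ee_pos: [496.5, 17.0, 121.6]
tool_rot: [0.004, 0.685, 0.728, 0.032]
wrist_force: [-4.2, 3.2, 7.9]
width: 19.0
```

```bash
python3 - <<'E'
from h import *
to(496.5,-9.6,119,92.5)
E
```

```text
t 23.8 pos [496.5  17.  121.6] yaw 93.54 delta cm [-2.67 -0.17  0.15] turn 1.04 F [-4.2  3.2  7.9] w 19.0 q [-0.12  0.44  0.02  2.08 -0.09  0.57  1.61] tilt [0.0501 0.0416]
```

Request:
{"op": "step_arm", "data": {"deltas": [[-0.8, 0, 0.05, 0, 1], [-0.8, 0, 0.05, 0, 1], [-0.8, 0, 0.05, 0, 1], [-0.3, 0.05, 0, 0, 1]]}}

```text
t: 24.3
ee_pos: [496.9, -7.7, 121.7]
tool_rot: [0.002, 0.683, 0.73, 0.033]
wrist_force: [-1.9, 3.9, 0.7]
width: 18.4
```

```bash
python3 - <<'E'
from h import *
to(501.6,-31,121,93.5)
a=read_camera("scene")[:,:,::-1];cv2.imwrite("pics/s15.png",cv2.resize(a[130:230,230:340],None,fx=5,fy=5,interpolation=cv2.INTER_CUBIC))
E
```

```text
t 24.3 pos [496.9  -7.7 121.7] yaw 93.82 delta cm [-2.36  0.32 -0.01] turn 0.32 F [-1.9  3.9  0.7] w 18.4 q [-0.06  0.44  0.02  2.08 -0.09  0.58  1.67] tilt [0.0487 0.0447]
```

View pics/s15.png

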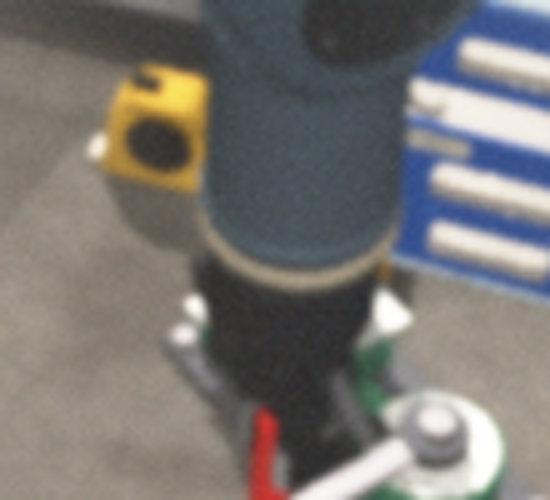

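The lever is following the hand: its arm now points down to about (270,490) in the crop, and the TCP travel gives roughly 0.38 rad. I'll continue.

Request:
{"op": "step_arm", "data": {"deltas": [[-0.7, 0.05, 0.05, 0, 1], [-0.8, 0.1, 0.05, 0, 1], [-0.8, 0.15, 0.05, 0, 1]]}}

```text
t: 24.72
ee_pos: [501.5, -28.0, 121.3]
tool_rot: [0.002, 0.682, 0.731, 0.034]
wrist_force: [-3.5, 2.1, 13.5]
width: 19.0
```

```bash
python3 - <<'E'
from h import *
to(510.9,-50.9,121,94)
E
```

```text
t 24.73 pos [501.5 -28.  121.3] yaw 94.08 delta cm [-2.35  0.78 -0.03] turn 0.08 F [-3.5  2.1 13.5] w 19.0 q [-0.01  0.44  0.01  2.07 -0.09  0.58  1.71] tilt [0.0494 0.0472]
```

Request:
{"op": "step_arm", "data": {"deltas": [[-0.7, 0.2, -0.05, 0, 1], [-0.7, 0.25, 0, 0, 1]]}}

```text
t: 24.98
ee_pos: [506.0, -39.5, 121.5]
tool_rot: [0.0, 0.68, 0.732, 0.034]
wrist_force: [-3.2, 6.9, 5.8]
width: 18.6
```

```bash
python3 - <<'E'
from h import *
to(510.9,-50.9,121,94)
E
```

```text
t 24.98 pos [506.  -39.5 121.5] yaw 94.25 delta cm [-1.17  0.4   0.02] turn 0.25 F [-3.2  6.9  5.8] w 18.6 q [ 0.02  0.45  0.    2.05 -0.09  0.6   1.74] tilt [0.0473 0.0496]
```

Request:
{"op": "step_arm", "data": {"deltas": [[-0.6, 0.25, 0, 0, 1], [-0.6, 0.25, 0, 0, 1], [0, 0, 0, 0, 1]]}}

```text
t: 25.35
ee_pos: [511.7, -50.2, 121.6]
tool_rot: [-0.0, 0.68, 0.733, 0.034]
wrist_force: [-2.4, 6.4, 4.4]
width: 18.4
```

```bash
python3 - <<'E'
from h import *
to(510.9,-50.9,121,94)
for n in ("scene","top"):
  a=read_camera(n)[:,:,::-1];cv2.imwrite(f"pics/{n}16f.png",a)
  b=a[130:240,230:340] if n=="scene" else a[110:220,200:320]
  cv2.imwrite(f"pics/{n}16.png",cv2.resize(b,None,fx=5,fy=5,interpolation=cv2.INTER_CUBIC))
E
```

```text
t 25.35 pos [511.7 -50.2 121.6] yaw 94.39 delta cm [-0.06 -0.08  0.05] turn 0.39 F [-2.4  6.4  4.4] w 18.4 q [ 0.04  0.46  0.    2.03 -0.09  0.61  1.77] tilt [0.0466 0.0505]
```

View pics/scene16.png

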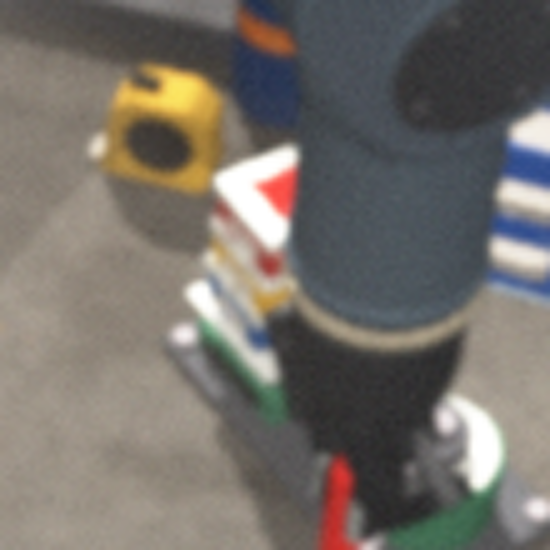

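View pics/top16.png

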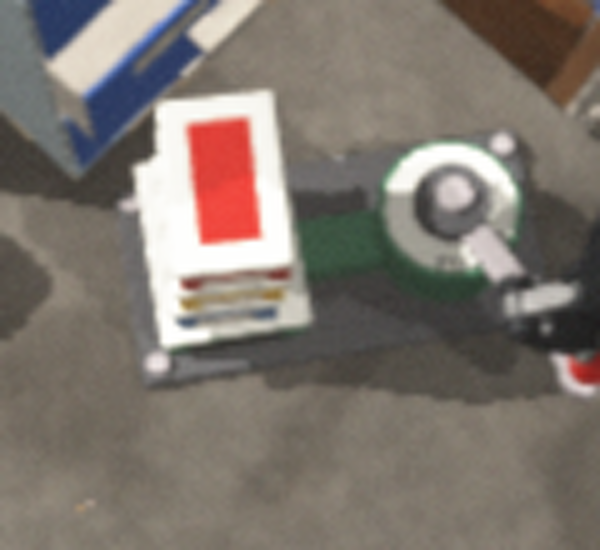

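```bash
python3 - <<'E'
from h import *
P=np.array([603.5,4.4])
for uv in([283,192.5],[315.5,187.0]):
    p=unproj("top",[uv],76)[0,:2]; print(p,np.hypot(*(p-P)),np.arctan2(*(p-P)[::-1])%6.283)
for a in(.6,.7,.8,.9):
    v=np.array([[np.cos(a),-np.sin(a)],[np.sin(a),np.cos(a)]])@[-106.2,28.6]
    print(a,(proj("top",[[*(P+v),76],[*(P+v),162]])-[200,110])*5)
b=cv2.imread("pics/top16f.png")[:,:,::-1].copy(); c=cv2.imread("pics/top13f.png")[:,:,::-1].copy()
for im in(c,b): print(fit("top",hue(im,170,8,(225,260,125,170)),136),fit("top",hue(im,170,8,(225,260,125,170)),156))
to(510.9,-50.9,121,94)
E
```

```text
[492.66561986  32.80656327] 114.4167498951417 2.890695865711511
[500.83918456 -47.45243554] 115.01268668021622 3.609114656787267
0.6 [[546.13223479 389.41926807]
 [575.0976662  342.99457248]]
0.7 [[566.00473998 379.76456537]
 [597.03980792 332.37995139]]
0.8 [[584.65723441 368.22957357]
 [617.61763972 319.70172736]]
0.9 [[601.89584856 354.94614599]
 [636.61649727 305.10673693]]
(array([589.2, 118.3]), 1.9, 285, array([28. , 58.2]), array([589.4, 118.3])) (array([581.9, 118.2]), 1.9, 285, array([27.3, 56.7]), array([582.1, 118.2]))
(array([596.6, 118.4]), 1.95, 292, array([28.3, 59.3]), array([596.9, 118.3])) (array([589.2, 118.3]), 1.95, 292, array([27.5, 57.8]), array([589.4, 118.2]))
t 25.45 pos [511.5 -49.9 121.6] yaw 94.42 delta cm [-0.1  -0.07  0.05] turn 0.42 F [-2.9  4.9  5.1] w 18.8 q [ 0.04  0.46  0.    2.03 -0.09  0.61  1.77] tilt [0.0465 0.0506]
```

```bash
python3 - <<'E'
from h import *
P=np.array([603.5,4.4]);f=8
out=[]
for fn,(x0,y0),A in(("top0",(265,130),(0,)),("top16f",(275,130),(.7,.8,.9))):
    im=cv2.imread(f"pics/{fn}.png")[y0:y0+75,x0:x0+65];im=cv2.resize(im,None,fx=6,fy=6,interpolation=cv2.INTER_CUBIC)
    for a,col in zip(A,((0,255,255),(0,255,0),(255,0,255))):
        v=np.array([[np.cos(a),-np.sin(a)],[np.sin(a),np.cos(a)]])@[-106.2,28.6]
        if len(A)==1: col=(0,255,0)
        q=(cyl("top",*(P+v),10,78,162)-[x0,y0]+.5)*6;cv2.polylines(im,[q.astype(int)],True,col,1,cv2.LINE_AA)
        l=(proj("top",[[*P,66],[*(P+v),66]])-[x0,y0]+.5)*6;cv2.line(im,*[tuple(map(int,k)) for k in l],col,1)
    out.append(im)
cv2.imwrite("pics/lev.png",np.hstack(out))
E
```

```text
(no output)
```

View pics/lev.png

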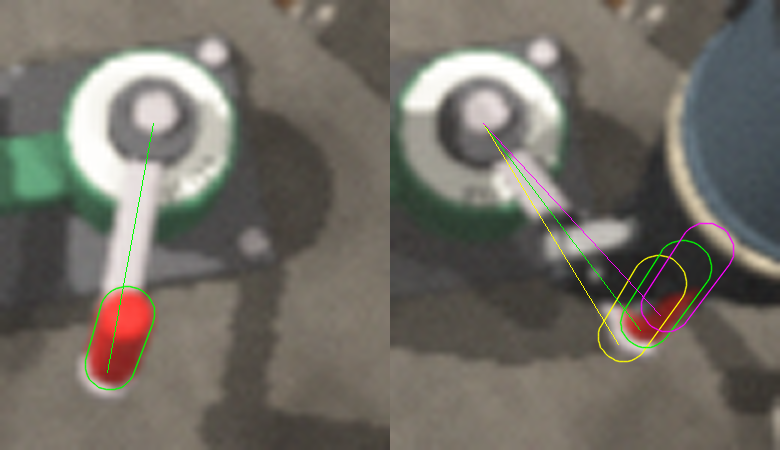

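```bash
python3 - <<'E'
from h import *
for i in range(4): read_camera("top"); s=read_state(); print(round(s["t"],2),np.round(s["ee_pos"],2),np.round(s["wrist_force"],1),round(s["width"],1))
b=read_camera("top"); print(fit("top",hue(b,170,8,(225,260,125,170)),156))
job_done()
E
```

```text
25.5 [511.45 -49.88 121.55] [-1.9  4.8  4.6] 18.5
25.55 [511.45 -49.87 121.55] [-0.6  4.3  5.4] 18.7
25.6 [511.45 -49.85 121.54] [-2.7  4.8  5.1] 18.6
25.65 [511.47 -49.87 121.54] [-2.5  4.7  5.5] 18.8
(array([589.2, 118.3]), 1.78, 291, array([27.5, 57.8]), array([589.2, 118.5]))
the job is handed in; nothing more can be done
```

I stacked yellow on blue and red on yellow. I then gripped the lever handle, pushed it to the fourth notch, and handed the job in at about 25.7 s while still holding it. No verdict was reported.

**Column:**
- Yellow is about 3.7 mm from blue (limit 9 mm) and within about 1° of it.
- Red is about 2 mm from yellow and within about 1°, by one camera each.
- In the last top picture the column still stood on the raised tray. It was in the same place as before the push, assuming the expected 20 mm rise.

**Lever:**
- TCP travel gives about 0.80 rad, and the handle outline in the top picture matches 0.8.
- The column's shift in that picture matches a 20 mm rise, which is four clicks.
- A rougher estimate from the half-hidden handle foot gave 0.72, at the edge of the notch. I trusted the other measurements.
- I did not feel each click separately. I counted them from the angle and the tray rise.

**Hold:** the grip width is 18.6 mm on the 20 mm handle, with about 5 N side load on the wrist. The pose was steady over the last 0.2 s.

**Deviations:**
- At the yellow grasp the arm ran close to joint 6's lower limit. It stopped 8 mm high and slid the tin about 6 mm, which I corrected for at placing.
- The tool also picked up a tilt of up to 4° on the way, and I could not remove it.
- I kept clear of the bystanders, but I did not measure their positions again at the end.

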